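Dock a spare terminal battery in the storeroom's charger

ROBOT

A 7-joint arm with a two-finger parallel gripper is mounted at the origin on the work surface. World frame = base frame: x ahead of the robot, y to its left, z up, the work surface at z = 0. Lengths are in m, angles in rad, forces in N, time in s.
With the tool pointing down it reaches from about 0.425 to 1.025 m from the base axis. Payload 3.6 kg.
Tool frame: the origin (TCP) lies at the very end of the fingers, on their centre line; the grasp point (between the pads) lies 19 mm behind it (grip_depth is the distance from the TCP to the grasp point, in m); z points along the fingers, y is the direction in which the jaws open and shut (so a half turn about z gives the same grasp; the last joint's range is limited). The gripper opens to 85 mm and grips with 20 to 120 N. Pads are 22 mm wide; open, the fingers measure 114 mm over their backs; the gripper's body (76 mm by 85 mm) begins 54 mm behind the grasp point. The pads swing forward as they close: fully open they stand 13 mm farther back than shut.
Start: joints at [1.214, 0.591, 0.048, 1.609, -0.033, 0.943, -0.034], TCP at [0.188, -0.7, 0.231] pointing down, gripper open.
Joint ranges: [-2.69, 2.69], [-0.47, 2.24], [-1.27, 1.36], [0.19, 2.51], [-1.53, 4.68], [0.08, 2.07], [-3.09, 3.09]. Speed limits (rad/s): [2.57, 2.57, 3.14, 3.14, 3.14, 3.14, 3.14].

INTERFACE

Orientations are given as a unit quaternion [x, y, z, w].
In Python, from workcell import get_obs, capture, job_done, grip_depth gives the robot as it stands.
- The arm moves only by the tool jog_arm, never from a script. Its argument "motion" is a list of rows, each a list of 5 numbers: the opening in per cent of the stroke, from 0 (shut) to 100 (fully open), then the shift along the tool's x, y, z in m, then the turn about the tool's z in units of 5 degrees (1.0 is 5 degrees). A call has exactly 10 rows; each row is the pose to reach, as a shift and turn from the pose commanded when the call began, along the tool's axes at that moment; what a row does not reach only later rows make up. A row lasts 1/12 s, in which the tool goes at most 41.7 mm and 7.16 degrees, less where a joint would pass 70% of its speed; a pose out of reach is approached as far as the arm can. A call with a gripper value outside its range is refused whole. The fingers move at their own pace and stop on an object; the grip force is fixed at half the most. Time passes only in rows, so rows that repeat a pose let the fingers close, or fill a call up. It gives the time, the measured TCP pose, the force and the opening at its end, in the units of the state.
- get_obs(): the state, without advancing time (a new reading comes with each control period).
- capture(name): name is "side" or "top"; returns a dict with "img" (400x640x3 uint8, red, green, blue), "fx", "fy", "cx", "cy" (pixels), "R" (3x3) and "t" (3): a world point X has camera coordinates R X + t. Camera axes: x right, y down, z forward; pixel columns grow to the right and rows downward; lengths in m; the calibration is good to about 2 mm. A picture is of the moment at which its call begins. There is no depth.
- job_done(): hands the job in, once; it reports no verdict.
The state is a dict: "t": time; "q": joint angles; "qvel": joint speeds; "tau": joint torques, N m; "ee_pos": TCP position; "orientation": TCP orientation; "wrist_force": force on the tool from outside, world axes, zero at the start; "wrist_torque": the same for the moment, N m; "gripper_width": finger opening in m.
Only numpy, scipy, OpenCV 4.12 (cv2) and the standard library are available. Lean on these libraries where they do the work, as an engineer would, in place of code of your own. Each camera call takes 0.05 s, during which the arm holds its last target.

TASK

Take the spare battery pack lying on the bench and dock it in the empty charger: slip its tongue under the hood first, with the pack tilted, then rock the other end down until the pack lies flat on the bay floor and the latch has sprung back over its lug. Ease it in with no more than a firm thumb push, never forcing it, and leave the other things on the bench where they are; let go when it is done.

Things in the scene. Friction and masses are not known exactly. Their poses are not given: they have to be found in the camera images.
- battery: Loose black battery pack, 105-195 g. Body 84 x 46 x 24 mm (x, y, z), origin at the centre of the body's underside, z out of the top, x from toe (-x) to heel (+x). Toe: tongue 34 wide, 6 thick, level with the underside, 9 mm out of the toe face. Heel: catch lug 20 wide, 8 tall, level with the underside, 5 mm out of the heel face. Starts flat on the bench, toe roughly away from the robot.
- toe (a point): On the battery: middle of the lower front edge of the tongue, at battery (-51, 0, 0) mm. Axes as the battery.
- heel (a point): On the battery: middle of the upper edge of the heel face, at battery (42, 0, 24) mm. Axes as the battery. The place to press with a fingertip is just inside it, on the flat top.
- charger: The EMPTY charger: grey housing fixed to the bench, 158 x 94 mm; origin on the bench under its bay, z up, x from the toe end (hood, far from the robot) to the heel end (black latch). The bay is a floating tray in the housing, stiff to shift (10 N), left anywhere up to 6 mm to either side (y); its place is not measured. An identical charger beside it holds a pack, 24 mm proud.
- bay (a point): Centre of the bay floor with the tray centred, 26 mm above the bench; axes as the charger. Sizes below are in mm from the tray's own centre. Toe guides: x = -43..-20, inner faces at y = +-24 (1 beside the pack), square tops 8.5 high. Heel guides: x = 20..43, same, but the top 3.5 bevelled at 45 degrees. Between them the sides are open for fingers. A docked pack sits at x = +1, y = the tray's.
- hood_edge (a point): Lower front edge of the hood with the tray centred, bay (-45, 0, 7.2) mm. The hood covers x = -74..-45, y = +-31, 4 mm thick. Under it is a slot, y = +-18.25, 7.2 high, with a solid end wall at x = -52.5. A pack cannot be lowered in flat: its tongue goes in at about 10 to 20 degrees, heel up, and levels as it goes deeper. More than 30 N on the pack would crack the tray.
- heel_stop (a point): Bay (43, 0, 0) mm with the tray centred: plane of the heel stops, left and right of the latch (|y| = 13..31 mm), 7 mm high, top 3.5 mm bevelled at 45 degrees; behind them blocks 12 mm high, x = 54..70. The sprung contacts push the docked pack against them; to drop past them it is held towards the hood.
- contacts (a joint): Travel (m) of the sprung contact bar under the hood: 0 = free, its face at x = -48 mm; up to 0.0045 as the tongue pushes it in (-x), where the end wall stops the tongue. Resists with 1.5 N plus 0.5 N per mm. A docked pack keeps it pressed about 2 mm.
- latch (a joint): Travel (m) of the sprung latch: 0 = fully forward, up to 0.007 pushed back (+x); 2 N plus 0.3 N per mm. Nose at x = 44 mm, underside 8.6 above the floor; from it a ramp 25 degrees off vertical, 22 wide, rises to 19, with a tab on top to 21. The lug slides down the ramp and the latch snaps over it once the heel is within about 0.5 mm of the floor. Takes about 4 to 8 N down at the heel.
- label_roll: Bystander: upright white label roll, 64 mm diameter, 50 mm high, origin under its centre.
- terminal: Bystander: black handheld terminal lying on its back, 172 x 82 x 26 mm, long side along its x, origin under its centre.
- parts_bin: Bystander: blue bin with metal fittings, 160 x 100 x 75 mm, origin under its centre.

How it is judged:
By the outcome, as a careful person would: the job done as asked, in the order asked, and still so for the second after the job is handed in, with the robot touching nothing.
It also fails if it takes over 72 s, if anything falls off the work surface, if the arm or the gripper's body presses on something with over 40 N, if the wrist force passes 120 N, or if a joint passes its speed limit or range.

## Working session

There is one attempt and no reset: what is moved stays moved. The work goes in short steps, Python scripts to look and compute and a tool call to move; the robot and the scene stay as the last step left them, time stands still between calls to the robot, and variables do not carry over. Pictures are saved under pics/ and viewed, and the job is handed in when it is done.

Besides the shell and the picture viewer there is one more tool, called after "Request:" by a JSON object that holds its "fn" and its "kwargs", one argument or row to a line. jog_arm: Moves the arm, as the interface text tells. Its arguments: {"type":"object","properties":{"motion":{"type":"array","items":{"type":"array","items":{"type":"number"}}}},"required":["motion"]}

```bash
ls; mkdir -p pics
python3 - <<'E'
from workcell import get_obs, capture, grip_depth
import cv2
print(get_obs(),grip_depth)
for n in("side","top"):
    c=capture(n); cv2.imwrite(f"pics/{n}0.png",c["img"][:,:,::-1])
    print(n,c["fx"],c["fy"],c["cx"],c["cy"],c["R"],c["t"])
E
```

```text
pics
{'t': 0.0, 'q': array([ 1.21452696,  0.59214697,  0.04830178,  1.6098496 , -0.03327405,
        0.94270667, -0.03371325]), 'qvel': array([-1.07675718e-03,  6.43987933e-04,  1.37019234e-03, -1.71296987e-03,
       -1.47356626e-03,  6.88954072e-05,  1.53913653e-04]), 'tau': array([-7.95651340e-04, -5.48695278e+01,  1.54627226e+00, -1.98124480e+01,
        9.35581396e-03,  8.77773855e-03, -1.69593555e-06]), 'ee_pos': array([ 0.18810149, -0.69929856,  0.23011072]), 'orientation': array([ 9.91375527e-01,  1.31046691e-01, -2.26578322e-04, -1.13069013e-03]), 'wrist_force': array([-0.89696592,  0.2230191 , -0.39704538]), 'wrist_torque': array([ 0.00951076, -0.01119733,  0.0123177 ]), 'gripper_width': 0.0855113623389285} 0.0187
side 408.1262325725846 408.1262325725846 316.2617183222993 202.5614327405764 [[-0.9897762  -0.14165265 -0.01666156]
 [-0.05887306  0.51215423 -0.85687339]
 [ 0.12991168 -0.84713197 -0.51525759]] [0.56112367 0.09547525 1.00742191]
top 490.92430641834954 490.92430641834954 313.6062318594438 197.4340479366259 [[ 0.02798517 -0.99956665  0.00912944]
 [-0.98933922 -0.02900228 -0.14271224]
 [ 0.14291517 -0.00503828 -0.98972212]] [-0.0645111   0.58003268  1.15186994]
```

View pics/side0.png

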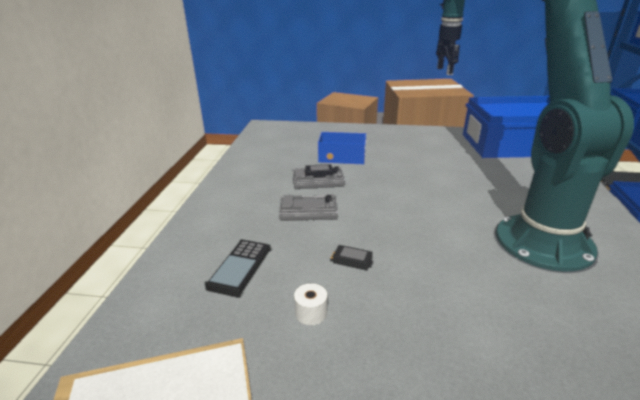

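View pics/top0.png

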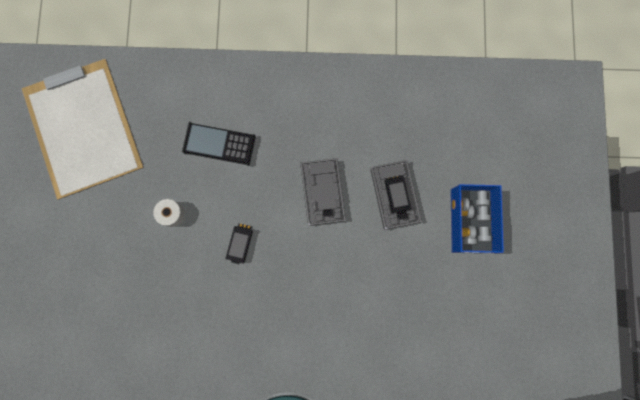

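```bash
cat > h.py <<'E'
import numpy as np,cv2
from workcell import get_obs,capture,job_done
from scipy.spatial.transform import Rotation as Rn
def avg(n,k=4):
    c=capture(n); a=c["img"].astype(float)
    for _ in range(k-1): a+=capture(n)["img"]
    c["img"]=a/k; return c
def crop(c,x0,y0,w,h,s,f,gain=1.5):
    im=np.clip(c["img"][y0:y0+h,x0:x0+w]*gain,0,255).astype(np.uint8)[:,:,::-1]
    cv2.imwrite(f,cv2.resize(im,None,fx=s,fy=s,interpolation=cv2.INTER_CUBIC))
def ray(c,u,v,z):
    d=c["R"].T@np.array([(u-c["cx"])/c["fx"],(v-c["cy"])/c["fy"],1]); o=-c["R"].T@c["t"]
    return o+d*(z-o[2])/d[2]
def proj(c,X):
    p=c["R"]@np.asarray(X)+c["t"]; return np.array([c["fx"]*p[0]/p[2]+c["cx"],c["fy"]*p[1]/p[2]+c["cy"]])
E
python3 - <<'E'
from h import *
import pickle
c=avg("top");s=avg("side");pickle.dump((c,s),open("c0.pkl","wb"))
crop(c,215,215,50,60,10,"pics/b1.png")
crop(c,295,150,60,60,10,"pics/t1.png"); crop(c,295,180,60,55,10,"pics/t2.png")
crop(c,365,150,65,60,10,"pics/t3.png")
crop(s,270,155,80,75,8,"pics/s1.png"); crop(s,320,235,60,40,10,"pics/s2.png")
E
python3 - <<'E'
import cv2,numpy as np
a=[cv2.imread(f"pics/{n}.png") for n in("b1","t1")]
E
```

```text
(no output)
```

View pics/b1.png

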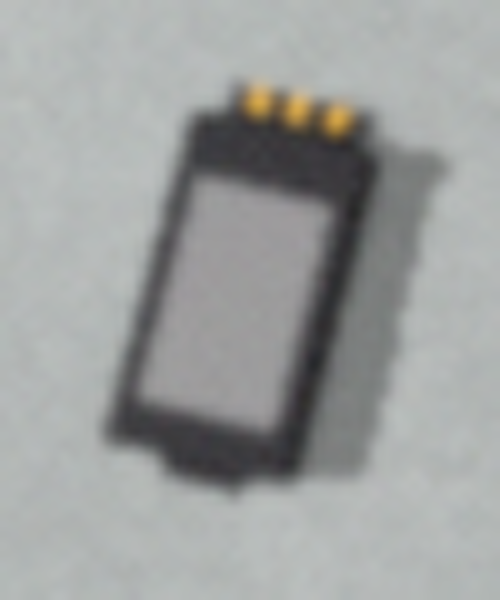

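View pics/t1.png

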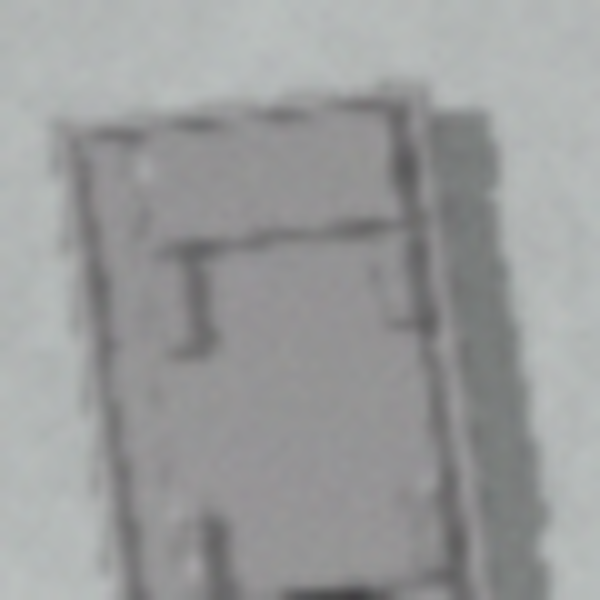

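View pics/t2.png

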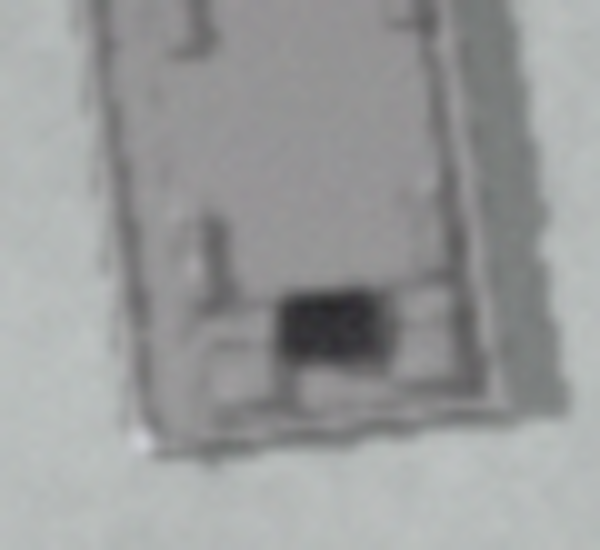

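View pics/s1.png

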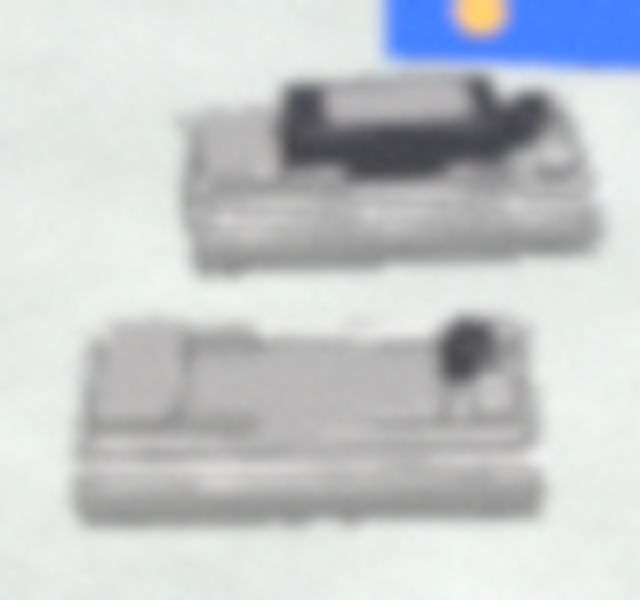

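View pics/s2.png

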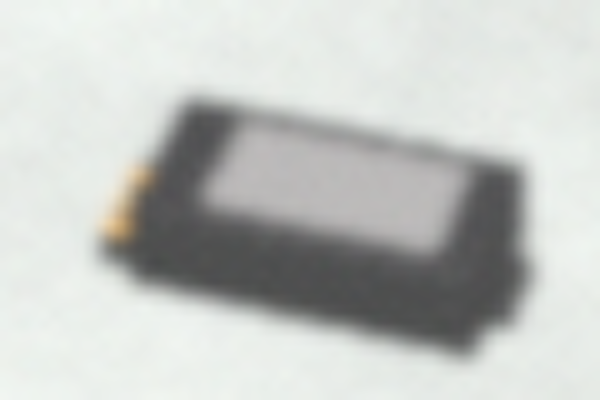

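Run:
```python
from h import *
import pickle
c,s=pickle.load(open("c0.pkl","rb"))
def blob(c,box,thr,z,up=8,close=0,name=None):
    x0,y0,w,h=box
    g=cv2.resize(c["img"][y0:y0+h,x0:x0+w].max(2).astype(np.float32),None,fx=up,fy=up,interpolation=cv2.INTER_CUBIC)
    m=(g<thr).astype(np.uint8)
    if close: m=cv2.morphologyEx(m,cv2.MORPH_CLOSE,np.ones((close,close),np.uint8))
    cs,_=cv2.findContours(m,cv2.RETR_EXTERNAL,cv2.CHAIN_APPROX_NONE)
    k=max(cs,key=cv2.contourArea)
    r=cv2.minAreaRect(k); B=cv2.boxPoints(r)
    f=lambda p:((p[0]+.5)/up-.5+x0,(p[1]+.5)/up-.5+y0)
    M=cv2.moments(k,)
    ce=ray(c,*f((M["m10"]/M["m00"],M["m01"]/M["m00"])),z)
    W=np.array([ray(c,*f(p),z)[:2] for p in B])
    return ce,W,cv2.contourArea(k)/up**2
for thr in (45,55,65):
    ce,W,a=blob(c,(310,200,35,25),thr,.047); 
    print("latch",thr,ce.round(4),W.round(4).tolist(),a)
# colours
print(c["img"][244,232],c["img"][244,239],c["img"][250,250],c["img"][230,225])
for thr in(50,60,70):
    ce,W,a=blob(c,(215,215,50,60),thr,.024,close=200)
    print("bat",thr,ce.round(4),W.round(4).tolist(),a,np.linalg.norm(W-np.roll(W,1,0),axis=1).round(4))
# label rect
x0,y0,w,h=222,225,32,40
```

```text
latch 45 [ 0.5462 -0.0822  0.047 ] [[0.5527, -0.0711], [0.554, -0.0925], [0.5398, -0.0932], [0.5385, -0.0719]] 45.1328125
latch 55 [ 0.5458 -0.0827  0.047 ] [[0.5534, -0.0699], [0.5547, -0.0944], [0.5384, -0.0952], [0.537, -0.0708]] 60.484375
latch 65 [ 0.5455 -0.0832  0.047 ] [[0.5542, -0.069], [0.5557, -0.0968], [0.5372, -0.0977], [0.5358, -0.0699]] 76.28125
[101.75  98.75 101.25] [104.5 104.5 104.5] [83.25 85.25 85.25] [122.25 124.75 124.5 ]
bat 50 [0.4671 0.1284 0.024 ] [[0.4277, 0.2025], [0.5446, 0.1391], [0.5027, 0.0648], [0.3869, 0.1289]] 739.5703125 [0.0841 0.133  0.0853 0.1324]
bat 60 [0.4675 0.1282 0.024 ] [[0.4176, 0.1976], [0.5527, 0.1376], [0.5156, 0.0582], [0.3816, 0.1193]] 1085.84375 [0.0861 0.1479 0.0876 0.1473]
bat 70 [0.467 0.128 0.024] [[0.4182, 0.1998], [0.5539, 0.1377], [0.5145, 0.0559], [0.38, 0.119]] 1203.2734375 [0.0893 0.1492 0.0908 0.1486]
```

```bash
cat >> h.py <<'E'
from scipy.ndimage import map_coordinates,gaussian_filter
def edge(c,p,q,sign=0,half=2.5,n=40):
    """fit straight edge near segment p-q (px); sign +1: brighter on the right side when walking p->q (image coords). returns two px endpoints"""
    p,q=np.array(p,float),np.array(q,float); d=(q-p)/np.linalg.norm(q-p); nn=np.array([-d[1],d[0]])
    g=gaussian_filter(c["img"].mean(2),0.6); o=np.arange(-half,half+.01,.1); P=[]
    for a in np.linspace(0,1,n):
        b=p+(q-p)*a; X=b[:,None]+nn[:,None]*o
        gr=np.gradient(map_coordinates(g,[X[1],X[0]],order=3),.1)
        w=gr*sign if sign else abs(gr); i=np.argmax(w); P.append((a,o[i],w[i]))
    P=np.array(P); k=np.ones(n,bool)
    for _ in range(5):
        f=np.polyfit(P[k,0],P[k,1],1); r=P[:,1]-np.polyval(f,P[:,0]); k=abs(r)<max(.25,1.5*np.std(r[k]))
    return p+nn*np.polyval(f,0),q+nn*np.polyval(f,1),np.std(r[k]),k.sum()
def inter(a,b):
    A=np.array([a[1]-a[0],-(b[1]-b[0])]).T; t=np.linalg.solve(A,b[0]-a[0]); return a[0]+t[0]*(a[1]-a[0])
def q4(c,segs,z):
    """segs: 4 (p,q,sign) in order; returns world corners, center, side lengths"""
    E=[edge(c,*s) for s in segs]; C=[inter(E[i],E[(i+1)%4]) for i in range(4)]
    W=np.array([ray(c,*x,z) for x in C]); return W,[ (round(e[2],2),e[3]) for e in E],np.array(C)
E
python3 - <<'E'
from h import *
import pickle
c,s=pickle.load(open("c0.pkl","rb"))
def b(x,y): return (215+(x+.5)/10-.5,215+(y+.5)/10-.5)
# label quad clockwise from top-left ; inside brighter: walking clockwise, inside on right (image), brighter right => sign +1
def rep(n,segs,z):
    W,e,C=q4(c,segs,z); print(n,e); print(W.round(4).tolist()); print(" ctr",W.mean(0).round(4),"len",np.linalg.norm(W-np.roll(W,-1,0),axis=1).round(4)); return W
rep("label",[(b(210,182),b(320,204),1),(b(330,220),b(285,420),1),(b(265,430),b(150,408),1),(b(143,390),b(190,200),1)],.024)
W=rep("body",[(b(205,115),b(365,150),-1),(b(375,170),b(302,465),-1),(b(290,478),b(120,440),-1),(b(112,420),b(188,140),-1)],.024)
for i in range(4):
    d=W[(i+1)%4]-W[i]; print(np.degrees(np.arctan2(d[1],d[0])).round(2))
E
```

```text
label [(np.float64(0.06), np.int64(40)), (np.float64(0.06), np.int64(40)), (np.float64(0.08), np.int64(40)), (np.float64(0.07), np.int64(40))]
[[0.4868, 0.1092, 0.024], [0.431, 0.1211, 0.024], [0.4384, 0.1552, 0.024], [0.4937, 0.1429, 0.024]]
 ctr [0.4625 0.1321 0.024 ] len [0.0571 0.0349 0.0567 0.0343]
body [(np.float64(0.12), np.int64(23)), (np.float64(0.09), np.int64(40)), (np.float64(0.64), np.int64(32)), (np.float64(0.09), np.int64(40))]
[[0.5031, 0.0976, 0.024], [0.4143, 0.1166, 0.024], [0.4279, 0.1633, 0.024], [0.5108, 0.1451, 0.024]]
 ctr [0.4641 0.1306 0.024 ] len [0.0908 0.0486 0.0849 0.0481]
167.91
73.71
-12.39
-99.24
```

Run:
```python
from h import *
import pickle
c,s=pickle.load(open("c0.pkl","rb"))
def T1(x,y): return (295+(x+.5)/10-.5,150+(y+.5)/10-.5)
def T2(x,y): return (295+(x+.5)/10-.5,180+(y+.5)/10-.5)
def L(n,p,q,sg,z,half=1.5):
    a,b,r,k=edge(c,p,q,sg,half); A,B=ray(c,*a,z),ray(c,*b,z); d=B-A
    print(n,A.round(4),B.round(4),"ang",np.degrees(np.arctan2(d[1],d[0])).round(2),round(r,2),k); return A,B
L("left outer",T1(70,150),T2(135,420),0,.03)
L("left dark line",T1(85,160),T2(130,380),1,.03)
L("right outer",T1(428,120),T2(500,390),-1,.03)
L("top outer",T1(80,125),T1(400,95),0,.03)
L("bottom outer",T2(160,450),T2(480,415),0,.03)
L("hood front",T1(170,245),T1(385,222),-1,.0372)
L("hood front+",T1(170,250),T1(385,228),1,.0372)
L("hood left streak",T1(150,170),T1(150,220),0,.0372)
L("latch left",T2(281,300),T2(284,350),-1,.047)
L("latch right",T2(380,300),T2(388,350),1,.047)
L("latch front",T2(290,292),T2(370,286),-1,.047)
L("latch rear",T2(290,360),T2(375,355),1,.047)
L("toe guide left band L",T1(190,270),T1(195,340),-1,.0345)
L("toe guide left band R",T1(205,270),T1(212,340),1,.0345)
L("heel guide left band L",T2(200,225),T2(205,290),-1,.0345)
L("heel guide left band R",T2(225,225),T2(230,290),1,.0345)
crop(c,300,160,22,50,16,"pics/z1.png",1.8);crop(c,320,160,30,50,12,"pics/z1b.png",1.8)
crop(c,305,195,42,32,16,"pics/z2.png",1.8)
```

```text
left outer [ 0.6648 -0.0152  0.03  ] [ 0.5237 -0.0373  0.03  ] ang -171.1 0.1 38
left dark line [ 0.662  -0.0157  0.03  ] [ 0.5335 -0.0357  0.03  ] ang -171.14 0.11 40
right outer [ 0.6745 -0.1006  0.03  ] [ 0.533  -0.1215  0.03  ] ang -171.6 0.06 39
top outer [ 0.6707 -0.0181  0.03  ] [ 0.6817 -0.0972  0.03  ] ang -82.03 0.14 17
bottom outer [ 0.5127 -0.0429  0.03  ] [ 0.5243 -0.1205  0.03  ] ang -81.52 0.13 37
hood front [ 0.641  -0.0411  0.0372] [ 0.6491 -0.0937  0.0372] ang -81.34 0.13 39
hood front+ [ 0.6358 -0.0417  0.0372] [ 0.6443 -0.0942  0.0372] ang -80.74 0.11 34
hood left streak [ 0.6587 -0.0317  0.0372] [ 0.6464 -0.0376  0.0372] ang -154.34 0.12 30
latch left [ 0.5523 -0.0741  0.047 ] [ 0.5402 -0.0751  0.047 ] ang -175.16 0.0 38
latch right [ 0.552  -0.0908  0.047 ] [ 0.54  -0.093  0.047] ang -169.64 0.0 40
latch front [ 0.5536 -0.0727  0.047 ] [ 0.5555 -0.0919  0.047 ] ang -84.23 0.05 40
latch rear [ 0.5358 -0.0732  0.047 ] [ 0.5377 -0.0936  0.047 ] ang -84.77 0.1 38
toe guide left band L [ 0.635  -0.05    0.0345] [ 0.6176 -0.0517  0.0345] ang -174.4 0.0 40
toe guide left band R [ 0.6343 -0.0463  0.0345] [ 0.6168 -0.0486  0.0345] ang -172.78 0.0 40
heel guide left band L [ 0.5716 -0.053   0.0345] [ 0.5553 -0.0512  0.0345] ang 173.88 1.41 40
heel guide left band R [ 0.5712 -0.053   0.0345] [ 0.5552 -0.0547  0.0345] ang -174.07 0.0 40
```

View pics/z2.png

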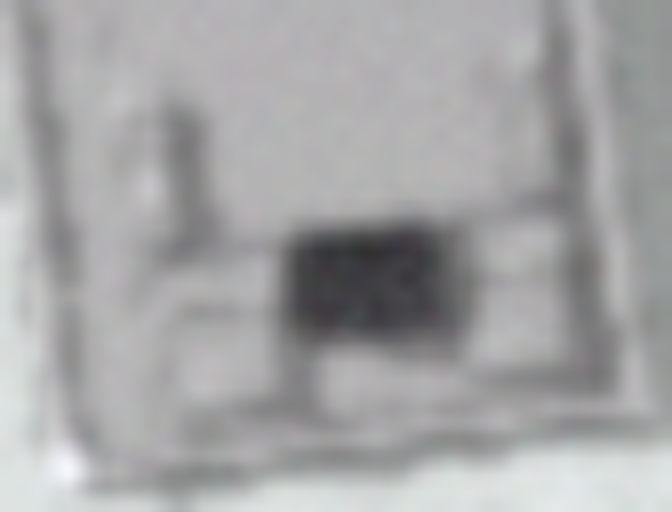

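View pics/z1b.png

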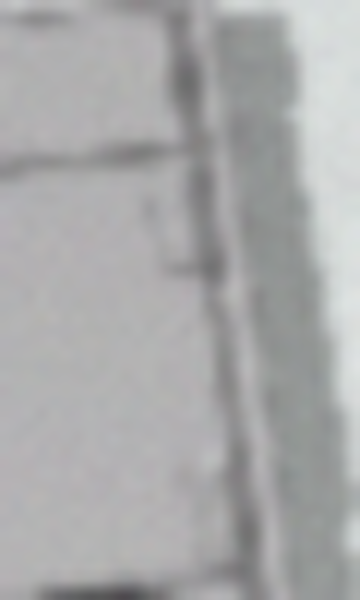

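View pics/t3.png

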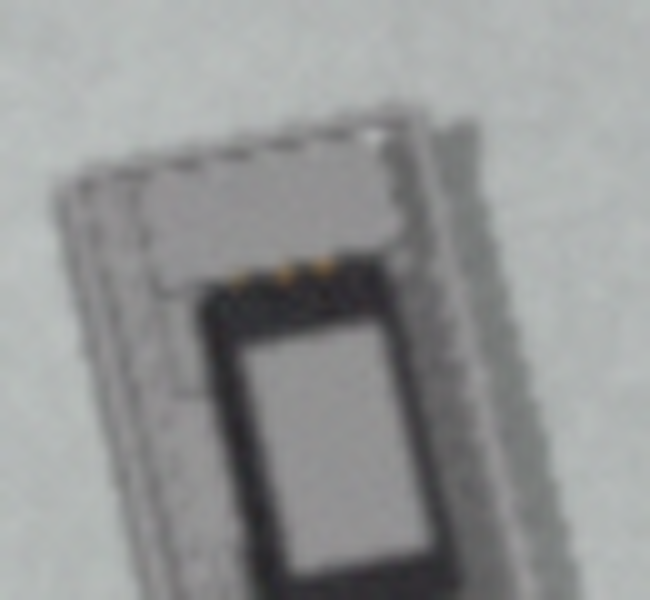

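Run:
```python
from h import *
import pickle
c,s=pickle.load(open("c0.pkl","rb"))
def T1(x,y): return (295+(x+.5)/10-.5,150+(y+.5)/10-.5)
def T2(x,y): return (295+(x+.5)/10-.5,180+(y+.5)/10-.5)
u=np.array([np.cos(np.radians(8.6)),np.sin(np.radians(8.6))]); n=np.array([-u[1],u[0]])
def L(nm,p,q,sg,z,half=1.5):
    a,b,r,k=edge(c,p,q,sg,half); A,B=ray(c,*a,z),ray(c,*b,z); d=B-A; m=(A+B)[:2]/2
    print(nm,a.round(1),"ang",np.degrees(np.arctan2(d[1],d[0])).round(2),round(r,2),k,"along %.4f lat %.4f"%(m@u,m@n)); return A,B
L("left dark line+",T1(75,160),T2(130,380),1,.03)
L("left dark line-",T1(85,160),T2(135,380),-1,.03)
L("right outer",T1(428,120),T2(500,390),1,.03)
L("right dark-",T1(420,260),T2(475,350),-1,.03)
L("right dark+",T1(405,260),T2(460,350),1,.03)
L("top outer",T1(80,125),T1(400,95),0,.03)
L("bottom outer",T2(160,450),T2(480,415),0,.03)
L("hood front",T1(170,245),T1(385,222),-1,.0372)
L("hood right",T1(390,120),T1(405,200),1,.0372)
L("latch left",T2(281,300),T2(284,350),1,.047)
L("latch right",T2(380,300),T2(388,350),-1,.047)
L("latch front",T2(290,292),T2(370,286),-1,.047)
L("latch rear",T2(290,360),T2(375,355),1,.047)
L("toe guide band L",T1(190,270),T1(195,340),1,.0345)
L("toe guide band R",T1(205,270),T1(212,340),-1,.026)
L("heel guide band L",T2(200,225),T2(205,290),1,.0345)
L("heel guide band R",T2(225,225),T2(230,290),-1,.026)
```

```text
left dark line+ [301.5 165.6] ang -171.07 0.09 37 along 0.5873 lat -0.1149
left dark line- [303.8 165.5] ang -171.88 0.12 34 along 0.5870 lat -0.1198
right outer [337.2 161.6] ang -171.17 0.08 39 along 0.5804 lat -0.2041
right dark- [337.3 175.4] ang -171.2 0.12 37 along 0.5682 lat -0.1997
right dark+ [335.2 175.5] ang -171.51 0.13 27 along 0.5686 lat -0.1942
top outer [302.6 162.3] ang -82.03 0.14 17 along 0.6600 lat -0.1581
bottom outer [310.7 226.1] ang -81.52 0.13 37 along 0.5005 lat -0.1583
hood front [311.5 173.7] ang -81.34 0.13 39 along 0.6277 lat -0.1631
hood right [333.2 161.6] ang -171.59 0.12 40 along 0.6412 lat -0.1933
latch left [322.4 209.6] ang 177.37 0.05 40 along 0.5293 lat -0.1505
latch right [332.1 209.6] ang -149.87 0.14 18 along 0.5263 lat -0.1773
latch front [323.6 208.9] ang -84.23 0.05 40 along 0.5360 lat -0.1643
latch rear [323.6 216.3] ang -84.77 0.1 38 along 0.5183 lat -0.1627
toe guide band L [312.9 176.6] ang -172.46 0.06 40 along 0.6119 lat -0.1388
toe guide band R [315.4 176.5] ang -174.16 0.07 33 along 0.6128 lat -0.1450
heel guide band L [314.6 202. ] ang -173.14 0.07 40 along 0.5494 lat -0.1353
heel guide band R [317.3 202. ] ang -172.87 0.08 34 along 0.5497 lat -0.1421
```

```bash
cat >> h.py <<'E'
def yaw(o):
    x=Rn.from_quat(o["orientation"]).apply([1,0,0]); return np.degrees(np.arctan2(x[1],x[0]))
def go(P,yw=None,o=None):
    o=o or get_obs(); d=Rn.from_quat(o["orientation"]).inv().apply(np.array(P)-o["ee_pos"])
    print("now",o["ee_pos"].round(4),"yaw %.2f"%yaw(o),"F",o["wrist_force"].round(2),"w %.4f"%o["gripper_width"],"t %.2f"%o["t"])
    print(" -> shift",d.round(4),"dist %.3f"%np.linalg.norm(d),"turn",None if yw is None else round(-(yw-yaw(o))/5,3))
E
python3 - <<'E'
from h import *
go([.50,-.22,.20],-12.25)
E
```

```text
now [ 0.1883 -0.7001  0.2313] yaw 15.06 F [-0.71 -0.    0.62] w 0.0855 t 0.50
 -> shift [ 0.4257 -0.3826  0.0313] dist 0.573 turn 5.462
```

Request:
{"fn": "jog_arm", "kwargs": {
  "motion": [
    [100, 0.426, -0.383, 0.031, 5.46],
    [100, 0.426, -0.383, 0.031, 5.46],
    [100, 0.426, -0.383, 0.031, 5.46],
    [100, 0.426, -0.383, 0.031, 5.46],
    [100, 0.426, -0.383, 0.031, 5.46],
    [100, 0.426, -0.383, 0.031, 5.46],
    [100, 0.426, -0.383, 0.031, 5.46],
    [100, 0.426, -0.383, 0.031, 5.46],
    [100, 0.426, -0.383, 0.031, 5.46],
    [100, 0.426, -0.383, 0.031, 5.46]
  ]
}}

```text
t: 1.33
ee_pos: [0.4158, -0.3494, 0.2091]
orientation: [0.994, -0.107, 0.0, 0.0]
wrist_force: [1.2, 0.0, 0.8]
gripper_width: 0.0854
```

Run:
```python
from h import *
go([.4658,.1313,.11],-12.25)
```

```text
now [ 0.4158 -0.3494  0.2091] yaw -12.25 F [1.2  0.03 0.83] w 0.0854 t 1.33
 -> shift [-0.0532 -0.4804  0.0989] dist 0.493 turn 0.0
```

Request:
{"fn": "jog_arm", "kwargs": {
  "motion": [
    [100, -0.053, -0.48, 0.06, 0],
    [100, -0.053, -0.48, 0.06, 0],
    [100, -0.053, -0.48, 0.06, 0],
    [100, -0.053, -0.48, 0.06, 0],
    [100, -0.053, -0.48, 0.06, 0],
    [100, -0.053, -0.48, 0.06, 0],
    [100, -0.053, -0.48, 0.06, 0],
    [100, -0.053, -0.48, 0.06, 0],
    [100, -0.053, -0.48, 0.06, 0],
    [100, -0.053, -0.48, 0.06, 0]
  ]
}}

```text
t: 2.17
ee_pos: [0.458, 0.0622, 0.1576]
orientation: [0.994, -0.107, 0.001, -0.0]
wrist_force: [1.4, 0.4, -0.5]
gripper_width: 0.0858
```

Run:
```python
from h import *
go([.4658,.1313,.06],-12.25)
```

```text
now [0.458  0.0622 0.1576] yaw -12.25 F [ 1.4   0.41 -0.52] w 0.0858 t 2.17
 -> shift [-0.0071 -0.0691  0.0976] dist 0.120 turn 0.0
```

Request:
{"fn": "jog_arm", "kwargs": {
  "motion": [
    [100, -0.01, -0.069, 0.04, 0],
    [100, -0.01, -0.069, 0.06, 0],
    [100, -0.01, -0.069, 0.08, 0],
    [100, -0.01, -0.069, 0.1, 0],
    [100, -0.01, -0.069, 0.1, 0],
    [100, -0.01, -0.069, 0.1, 0],
    [100, -0.01, -0.069, 0.1, 0],
    [100, -0.01, -0.069, 0.1, 0],
    [100, -0.01, -0.069, 0.1, 0],
    [100, -0.01, -0.069, 0.1, 0]
  ]
}}

```text
t: 3.0
ee_pos: [0.4633, 0.1295, 0.0586]
orientation: [0.994, -0.107, 0.001, -0.0]
wrist_force: [-0.8, -0.2, 0.2]
gripper_width: 0.0856
```

Run:
```python
from h import *
go([.4629,.1319,.006],-12.25)
s=avg("side",1);crop(s,310,190,80,100,7,"pics/s3.png",1.5)
```

```text
now [0.4633 0.1295 0.0586] yaw -12.30 F [-0.84 -0.23  0.19] w 0.0856 t 3.00
 -> shift [-0.001  -0.0022  0.0526] dist 0.053 turn -0.009
```

View pics/s3.png

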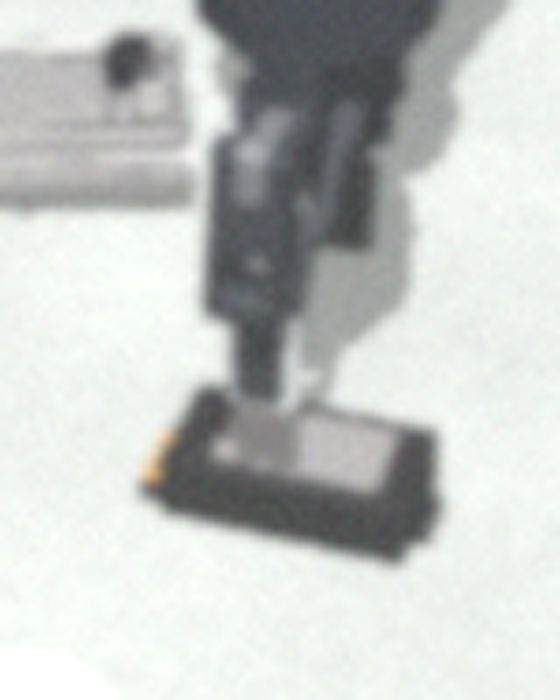

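Request:
{"fn": "jog_arm", "kwargs": {
  "motion": [
    [100, -0.001, -0.002, 0.02, 0],
    [100, -0.001, -0.002, 0.04, 0],
    [100, -0.001, -0.002, 0.053, 0],
    [100, -0.001, -0.002, 0.053, 0],
    [100, -0.001, -0.002, 0.053, 0],
    [70, -0.001, -0.002, 0.053, 0],
    [60, -0.001, -0.002, 0.053, 0],
    [50, -0.001, -0.002, 0.053, 0],
    [40, -0.001, -0.002, 0.053, 0],
    [40, -0.001, -0.002, 0.053, 0]
  ]
}}

```text
t: 3.88
ee_pos: [0.4625, 0.132, 0.0055]
orientation: [0.994, -0.107, 0.001, -0.0]
wrist_force: [0.6, -0.1, 7.2]
gripper_width: 0.0446
```

Run:
```python
from h import *
go([.4629,.1319,.006],-12.25)
s=avg("side",1);crop(s,310,190,80,100,7,"pics/s4.png",1.5)
```

```text
now [0.4625 0.132  0.0055] yaw -12.24 F [ 0.56 -0.15  7.19] w 0.0446 t 3.88
 -> shift [ 0.0004  0.     -0.0005] dist 0.001 turn 0.001
```

View pics/s4.png

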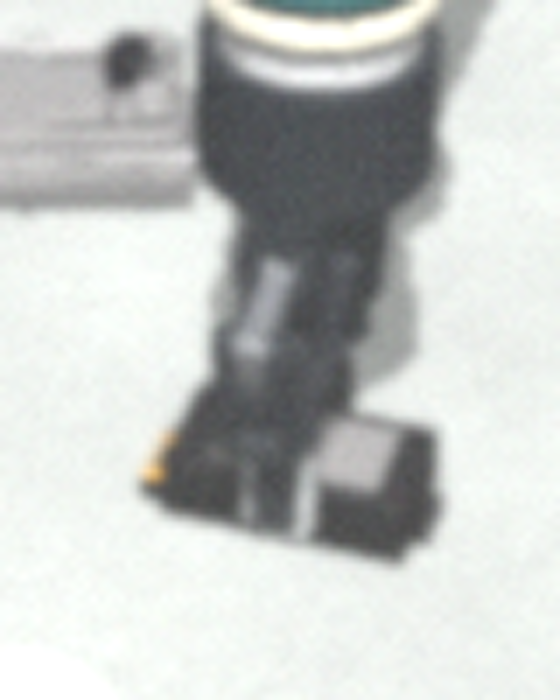

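Run:
```python
from h import *
c=avg("top",2);crop(c,205,205,70,75,8,"pics/t5.png",1.8)
```

View pics/t5.png

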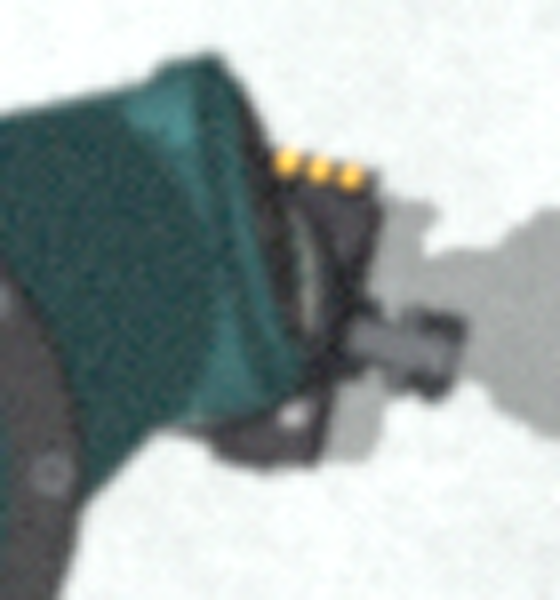

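Request:
{"fn": "jog_arm", "kwargs": {
  "motion": [
    [40, 0, 0, -0.005, 0],
    [40, 0, 0, -0.01, 0],
    [40, 0, 0, -0.015, 0],
    [40, 0, 0, -0.02, 0],
    [40, 0, 0, -0.03, 0],
    [40, 0, 0, -0.04, 0],
    [40, 0, 0, -0.05, 0],
    [40, 0, 0, -0.05, 0],
    [40, 0, 0, -0.05, 0],
    [40, 0, 0, -0.05, 0]
  ]
}}

```text
t: 4.87
ee_pos: [0.4619, 0.1319, 0.0546]
orientation: [0.994, -0.107, 0.0, -0.0]
wrist_force: [-0.5, 0.0, -1.1]
gripper_width: 0.0447
```

Run:
```python
from h import *
go([.4629,.1319,.006],-12.25)
s=avg("side",1);crop(s,310,170,80,100,7,"pics/s5.png",1.5)
c=avg("top",2);crop(c,205,205,70,75,8,"pics/t6.png",1.8)
```

```text
now [0.4619 0.1319 0.0546] yaw -12.24 F [-0.49  0.04 -1.1 ] w 0.0447 t 4.87
 -> shift [ 0.0009 -0.0002  0.0486] dist 0.049 turn 0.002
```

View pics/s5.png

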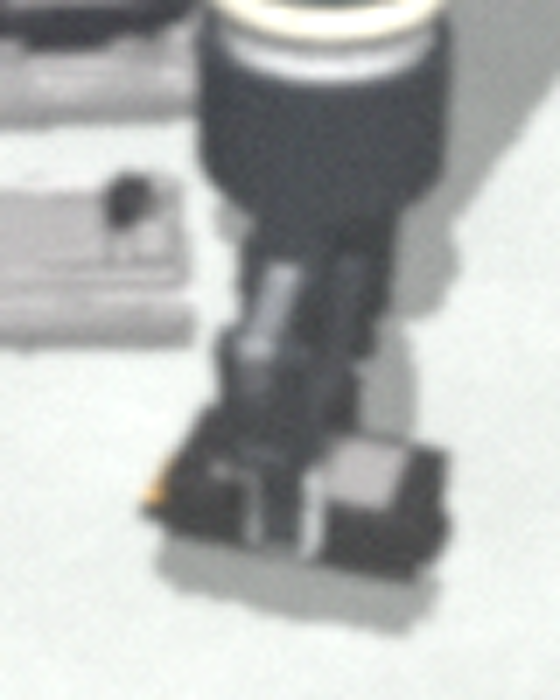

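View pics/t6.png

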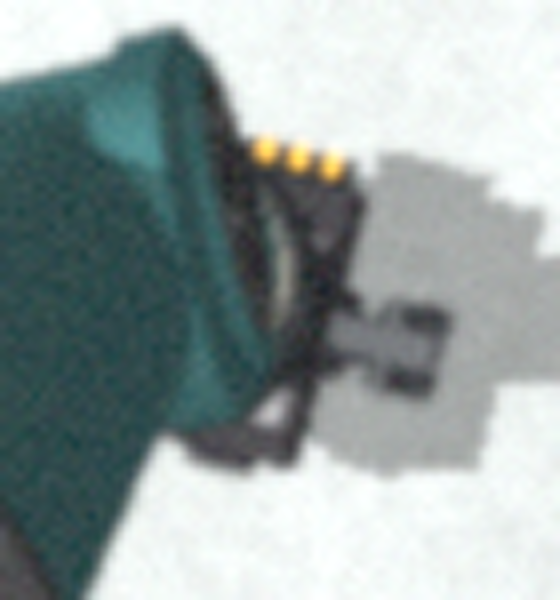

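```bash
cat >> h.py <<'E'
def gold(c,z,box,save=None):
    x0,y0,w,h=box; im=c["img"][y0:y0+h,x0:x0+w].astype(np.float32)
    up=8; g=cv2.resize(im[:,:,0]-im[:,:,2],None,fx=up,fy=up,interpolation=cv2.INTER_CUBIC)
    n,l,st,ce=cv2.connectedComponentsWithStats((g>45).astype(np.uint8))
    P=sorted([tuple((ce[i]+.5)/up-.5+[x0,y0])+(st[i,4]/up**2,) for i in range(1,n) if st[i,4]>40])
    for p in P: print("gold px",np.round(p,2),"world",ray(c,p[0],p[1],z).round(4))
    return P
E
python3 - <<'E'
from h import *
o=get_obs();c=avg("top",3);z=o["ee_pos"][2]-.0055+.006
P=gold(c,z,(225,210,35,25))
m=np.mean([ray(c,p[0],p[1],z) for p in P],0); d=m-o["ee_pos"]
u=np.radians(yaw(o)); U=np.array([np.cos(u),np.sin(u),0]);N=np.array([-U[1],U[0],0])
print(m.round(4),"along %.4f left %.4f"%(d@U,d@N))
c["img"]=cv2.imread("pics/t5.png")[:,:,::-1].astype(float)
# t5 is crop x8 gain1.8; detect directly
g=c["img"][:,:,0]-c["img"][:,:,2]
n,l,st,ce=cv2.connectedComponentsWithStats((g>80).astype(np.uint8))
Q=[(ce[i]+.5)/8-.5+205 for i in range(1,n) if st[i,4]>40]; print(Q)
m=np.mean([ray(c,*q,.006) for q in Q],0); d=m-np.array([.4625,.132,0]); print(m.round(4),"along %.4f left %.4f"%(d@U,d@N))
E
```

```text
gold px [237.9  223.41   7.53] world [0.512  0.1309 0.0545]
gold px [241.97 224.4    7.05] world [0.5099 0.1211 0.0545]
gold px [245.95 225.41   6.78] world [0.5078 0.1115 0.0545]
[0.5099 0.1211 0.0545] along 0.0494 left -0.0002
[array([240.47083333, 224.79448925]), array([244.47399425, 225.77744253]), array([248.31901659, 226.67742891])]
[0.5108 0.1216 0.006 ] along 0.0494 left 0.0001
```

Run:
```python
from h import *
go([.5876,-.0756,.100],8.6)
```

```text
now [0.4617 0.1318 0.054 ] yaw -12.24 F [-0.1  -0.78 -1.5 ] w 0.0443 t 5.17
 -> shift [ 0.167  0.176 -0.046] dist 0.247 turn -4.169
```

Request:
{"fn": "jog_arm", "kwargs": {
  "motion": [
    [40, 0.01, 0.01, -0.03, 0],
    [40, 0.03, 0.03, -0.046, -0.5],
    [40, 0.06, 0.06, -0.046, -1.5],
    [40, 0.09, 0.09, -0.046, -2.5],
    [40, 0.12, 0.12, -0.046, -3.5],
    [40, 0.15, 0.155, -0.046, -4.17],
    [40, 0.167, 0.176, -0.046, -4.17],
    [40, 0.167, 0.176, -0.046, -4.17],
    [40, 0.167, 0.176, -0.046, -4.17],
    [40, 0.167, 0.176, -0.046, -4.17]
  ]
}}

```text
t: 6.0
ee_pos: [0.5869, -0.0752, 0.0998]
orientation: [0.997, 0.075, -0.001, -0.0]
wrist_force: [0.6, 0.1, -2.3]
gripper_width: 0.0447
```

Run:
```python
from h import *
go([.5876,-.0756,.056],8.6)
o=get_obs();c=avg("top",3);z=o["ee_pos"][2]
crop(c,290,145,70,90,8,"pics/t7.png",1.8)
s=avg("side",2);crop(s,260,130,100,100,7,"pics/s7.png",1.5)
z=o["ee_pos"][2]-.0055+.006
P=gold(c,z,(290,140,60,60))
m=np.mean([ray(c,p[0],p[1],z) for p in P],0); d=m-o["ee_pos"]
u=np.radians(yaw(o)); U=np.array([np.cos(u),np.sin(u),0]);N=np.array([-U[1],U[0],0])
print(m.round(4),"along %.4f left %.4f"%(d@U,d@N))
```

```text
now [ 0.5869 -0.0752  0.0998] yaw 8.58 F [ 0.6   0.1  -2.27] w 0.0447 t 6.00
 -> shift [0.0008 0.0006 0.0438] dist 0.044 turn -0.004
nan along nan left nan
  return _methods._mean(a, axis=axis, dtype=dtype,
  ret = ret.dtype.type(ret / rcount)
```

View pics/t7.png

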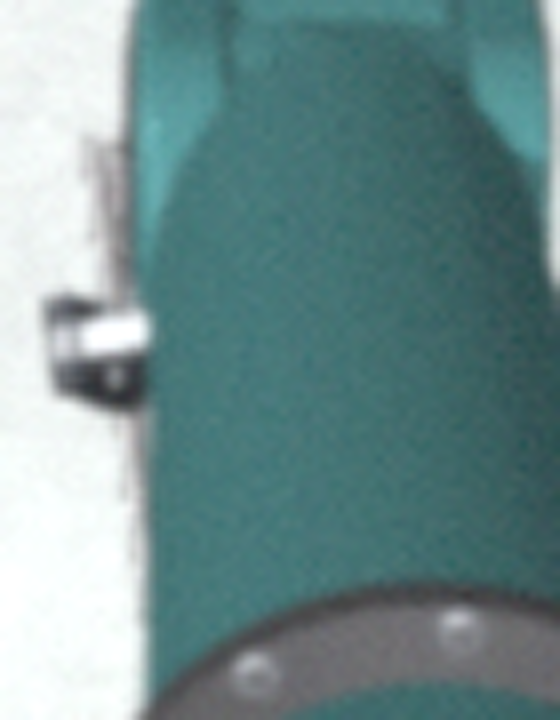

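View pics/s7.png

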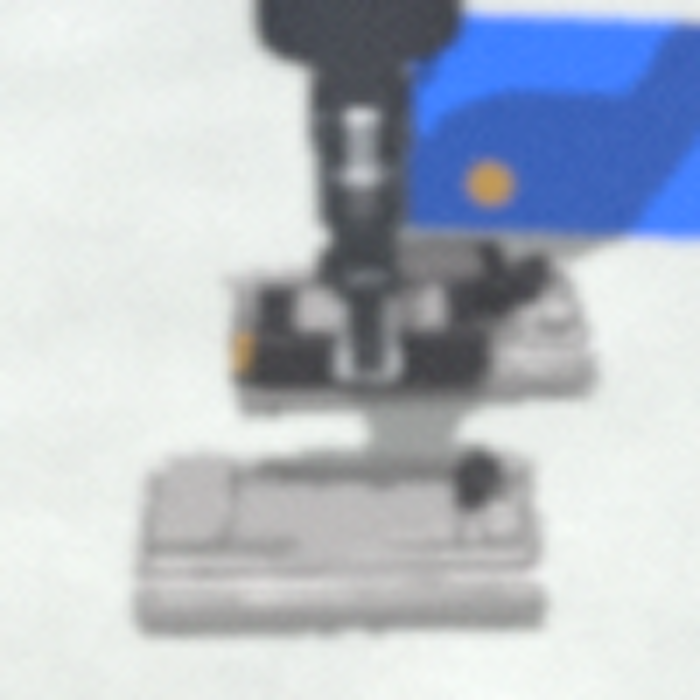

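Run:
```python
from h import *
s=capture("side")
a=np.radians(8.6);U=np.array([np.cos(a),np.sin(a)]);N=np.array([-U[1],U[0]])
def B(x,lat,z): p=(.5827-x/1e3)*U+(-.1626+lat/1e3)*N; return [*p,.026+z/1e3]
for n,p in dict(hoodNear=(-45,31,11.2),hoodFar=(-45,-31,11.2),hoodendNear=(-74,31,11.2),latchTopNear=(49,11,21),latchBotnear=(44,11,8.6),blockNearEnd=(70,31,12)).items():
    q=proj(s,B(*p)); print(n,q.round(1),"crop",((q-[260,130]+.5)*7).round(0))
```

```text
hoodNear [291.  205.3] crop [221. 530.]
hoodFar [292.  193.9] crop [228. 451.]
hoodendNear [280.3 205.5] crop [146. 532.]
latchTopNear [325.6 197.8] crop [463. 478.]
latchBotnear [323.8 201.7] crop [450. 505.]
blockNearEnd [333.6 204.2] crop [519. 523.]
```

Request:
{"fn": "jog_arm", "kwargs": {
  "motion": [
    [40, 0.001, 0.0006, 0.01, 0],
    [40, 0.001, 0.0006, 0.02, 0],
    [40, 0.001, 0.0006, 0.03, 0],
    [40, 0.001, 0.0006, 0.037, 0],
    [40, 0.001, 0.0006, 0.041, 0],
    [40, 0.001, 0.0006, 0.042, 0],
    [40, 0.001, 0.0006, 0.043, 0],
    [40, 0.001, 0.0006, 0.044, 0],
    [40, 0.001, 0.0006, 0.044, 0],
    [40, 0.001, 0.0006, 0.044, 0]
  ]
}}

```text
t: 7.13
ee_pos: [0.5892, -0.076, 0.0568]
orientation: [0.997, 0.075, 0.0, 0.0]
wrist_force: [1.0, 0.2, -1.4]
gripper_width: 0.0447
```

Request:
{"fn": "jog_arm", "kwargs": {
  "motion": [
    [40, 0, 0, 0.0005, 0],
    [40, 0, 0, 0.001, 0],
    [40, 0, 0, 0.0015, 0],
    [40, 0, 0, 0.002, 0],
    [40, 0, 0, 0.0025, 0],
    [40, 0, 0, 0.003, 0],
    [40, 0, 0, 0.0035, 0],
    [40, 0, 0, 0.004, 0],
    [40, 0, 0, 0.0045, 0],
    [40, 0, 0, 0.005, 0]
  ]
}}

```text
t: 7.97
ee_pos: [0.589, -0.076, 0.0519]
orientation: [0.997, 0.075, -0.0, 0.0]
wrist_force: [-0.9, 1.2, 5.9]
gripper_width: 0.0448
```

Run:
```python
from h import *
go([.5876,-.0756,.046],8.6); print(get_obs()["wrist_torque"])
s=avg("side",2);crop(s,260,130,100,100,7,"pics/s8.png",1.5)
```

```text
now [ 0.589  -0.076   0.0519] yaw 8.60 F [-0.89  1.22  5.94] w 0.0448 t 7.97
 -> shift [-0.0013 -0.0006  0.0059] dist 0.006 turn 0.001
[-0.01891512  0.48641204 -0.05888467]
```

View pics/s8.png

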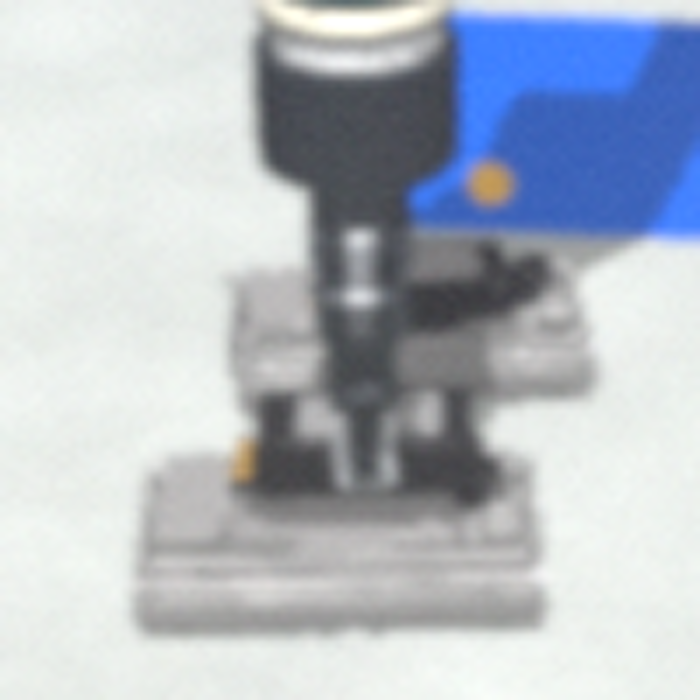

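Request:
{"fn": "jog_arm", "kwargs": {
  "motion": [
    [40, 0, 0, 0.0002, 0],
    [40, 0, 0, 0.0004, 0],
    [40, 0, 0, 0.0006, 0],
    [40, 0, 0, 0.0008, 0],
    [40, 0, 0, 0.001, 0],
    [40, 0, 0, 0.001, 0],
    [40, 0, 0, 0.001, 0],
    [40, 0, 0, 0.001, 0],
    [40, 0, 0, 0.001, 0],
    [40, 0, 0, 0.001, 0]
  ]
}}

```text
t: 8.9
ee_pos: [0.589, -0.076, 0.0516]
orientation: [0.997, 0.075, -0.0, 0.0]
wrist_force: [-1.6, 0.9, 8.5]
gripper_width: 0.0448
```

Request:
{"fn": "jog_arm", "kwargs": {
  "motion": [
    [40, 0, 0, 0.0004, 0],
    [40, 0, 0, 0.0008, 0],
    [40, 0, 0, 0.0012, 0],
    [40, 0, 0, 0.0016, 0],
    [40, 0, 0, 0.002, 0],
    [40, 0, 0, 0.002, 0],
    [40, 0, 0, 0.002, 0],
    [40, 0, 0, 0.002, 0],
    [40, 0, 0, 0.002, 0],
    [40, 0, 0, 0.002, 0]
  ]
}}

```text
t: 9.73
ee_pos: [0.5895, -0.0759, 0.0503]
orientation: [0.997, 0.075, 0.0, 0.0]
wrist_force: [-1.5, -0.0, 13.0]
gripper_width: 0.0449
```

Run:
```python
from h import *
go([.5876,-.0756,.046],8.6); print(get_obs()["wrist_torque"])
s=avg("side",1);crop(s,260,130,100,100,7,"pics/s9.png",1.5)
```

```text
now [ 0.5895 -0.0759  0.0503] yaw 8.60 F [-1.49 -0.05 13.  ] w 0.0449 t 9.73
 -> shift [-0.0019 -0.0006  0.0043] dist 0.005 turn 0.001
[ 0.14072034  0.99056051 -0.03675267]
```

View pics/s9.png

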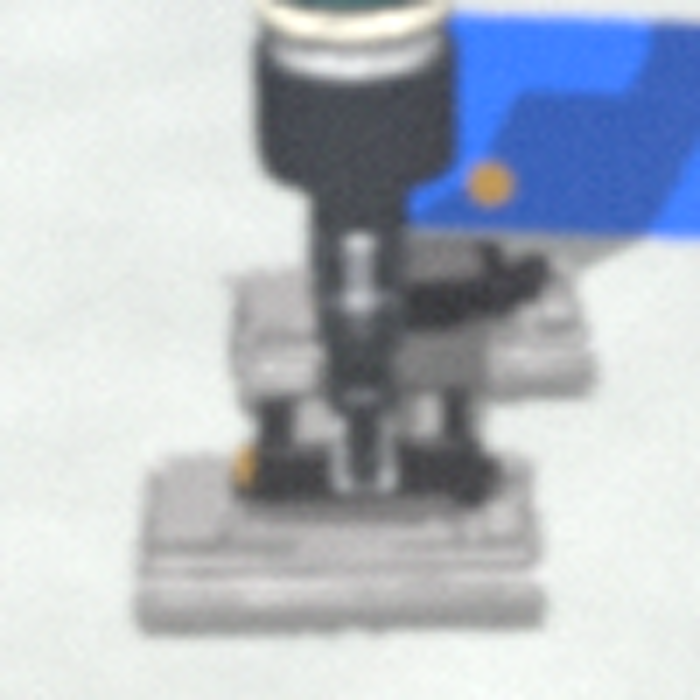

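Request:
{"fn": "jog_arm", "kwargs": {
  "motion": [
    [48, 0, 0, 0.0005, 0],
    [50, 0, 0, 0.001, 0],
    [51, 0, 0, 0.0015, 0],
    [51.5, 0, 0, 0.002, 0],
    [52, 0, 0, 0.002, 0],
    [52, 0, 0, 0.002, 0],
    [52, 0, 0, 0.002, 0],
    [52, 0, 0, 0.002, 0],
    [52, 0, 0, 0.002, 0],
    [52, 0, 0, 0.002, 0]
  ]
}}

```text
t: 10.62
ee_pos: [0.5905, -0.0758, 0.0485]
orientation: [0.997, 0.075, 0.001, 0.0]
wrist_force: [-1.3, 2.2, 13.2]
gripper_width: 0.0446
```

Request:
{"fn": "jog_arm", "kwargs": {
  "motion": [
    [52.5, 0, 0, 0.0005, 0],
    [52.5, 0, 0, 0.001, 0],
    [52.5, 0, 0, 0.0015, 0],
    [52.5, 0, 0, 0.002, 0],
    [53, 0, 0, 0.0025, 0],
    [53, 0, 0, 0.003, 0],
    [53, 0, 0, 0.003, 0],
    [53, 0, 0, 0.003, 0],
    [53, 0, 0, 0.003, 0],
    [53, 0, 0, 0.003, 0]
  ]
}}

```text
t: 11.45
ee_pos: [0.5921, -0.0755, 0.045]
orientation: [0.997, 0.075, 0.003, 0.0]
wrist_force: [2.2, 0.8, 6.4]
gripper_width: 0.0457
```

Run:
```python
from h import *
go([.5876,-.0756,.046],8.6); print(get_obs()["wrist_torque"])
s=avg("side",1);crop(s,260,130,100,100,7,"pics/s10.png",1.5)
```

```text
now [ 0.5921 -0.0755  0.045 ] yaw 8.63 F [2.16 0.83 6.35] w 0.0457 t 11.45
 -> shift [-0.0045 -0.0006 -0.0011] dist 0.005 turn 0.006
[ 0.06221793 -0.09245373 -0.0155529 ]
```

View pics/s10.png

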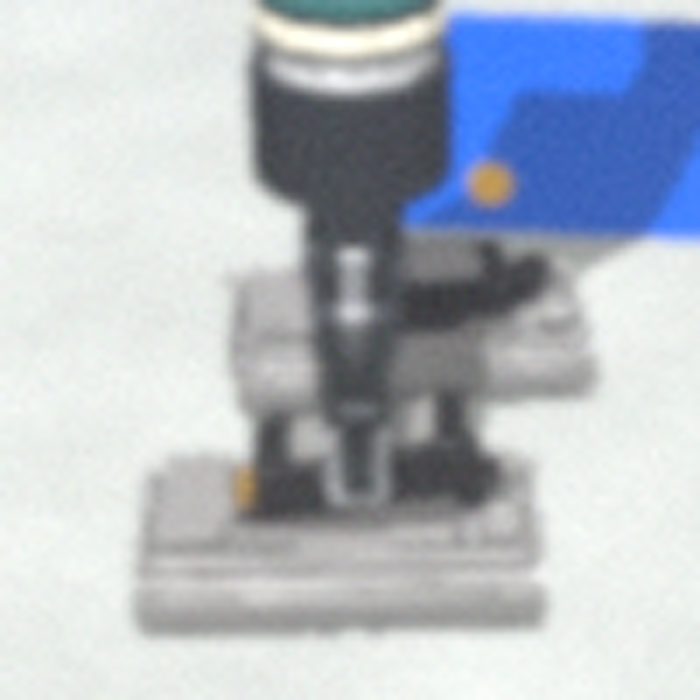

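Request:
{"fn": "jog_arm", "kwargs": {
  "motion": [
    [52.5, -0.001, -0.0003, 0, 0],
    [52.5, -0.002, -0.0006, 0, 0],
    [52.5, -0.003, -0.0006, 0, 0],
    [52.5, -0.004, -0.0006, 0, 0],
    [52.5, -0.004, -0.0006, 0, 0],
    [52.5, -0.004, -0.0006, 0, 0],
    [52.5, -0.004, -0.0006, 0, 0],
    [52.5, -0.004, -0.0006, 0.0005, 0],
    [52.5, -0.004, -0.0006, 0.001, 0],
    [52.5, -0.004, -0.0006, 0.001, 0]
  ]
}}

```text
t: 12.33
ee_pos: [0.5892, -0.0759, 0.0442]
orientation: [0.997, 0.075, 0.004, 0.0]
wrist_force: [3.1, -0.2, 6.5]
gripper_width: 0.0454
```

Run:
```python
from h import *
go([.5876,-.0756,.046],8.6); print(get_obs()["wrist_torque"])
s=avg("side",3);crop(s,280,180,55,45,14,"pics/s11.png",1.6)
```

```text
now [ 0.5892 -0.0759  0.0442] yaw 8.63 F [ 3.13 -0.24  6.51] w 0.0454 t 12.33
 -> shift [-0.0015 -0.0005 -0.0018] dist 0.002 turn 0.006
[ 0.03725754 -0.29872887 -0.02232754]
```

View pics/s11.png

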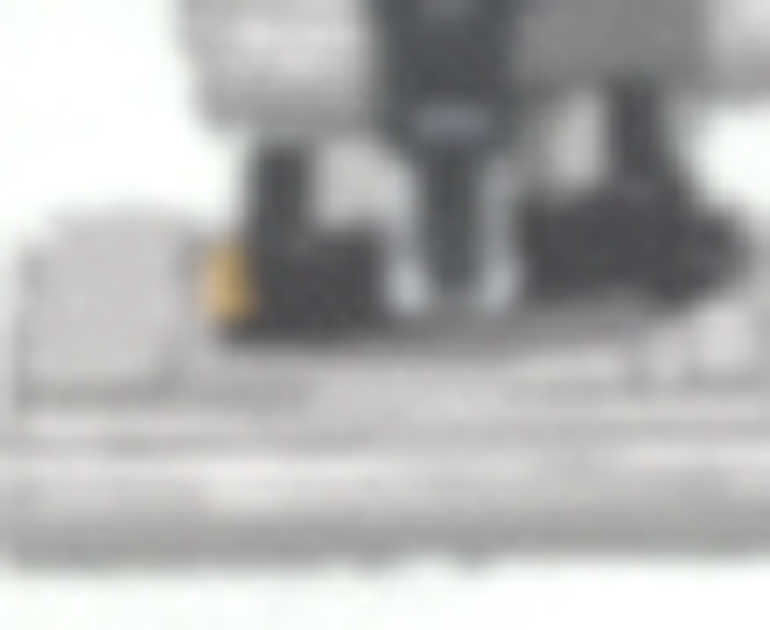

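```bash
cat >> h.py <<'E'
A_=np.radians(8.6);U3=np.array([np.cos(A_),np.sin(A_),0]);N3=np.array([-U3[1],U3[0],0])
def rayplane(c,u,v,lat):
    d=c["R"].T@np.array([(u-c["cx"])/c["fx"],(v-c["cy"])/c["fy"],1]); o=-c["R"].T@c["t"]
    X=o+d*((lat-o@N3)/(d@N3)); return (.5827-X@U3)*1e3,(X[2]-.026)*1e3
E
python3 - <<'E'
from h import *
s=capture("side")
f=lambda x,y:(280+(x+.5)/14-.5,180+(y+.5)/14-.5)
for n,p in dict(toebot=(228,340),bot2=(450,322),heelbot=(680,300),toptoe=(265,165),).items():
    print(n,np.round(rayplane(s,*f(*p),-.1632+.023),1))
print("gold",np.round(rayplane(s,*f(228,290),-.1632+.010),1),np.round(rayplane(s,*f(228,290),-.1632),1))
E
```

```text
toebot [-32.4  10.3]
bot2 [10.8 13.5]
heelbot [55.4 17.5]
toptoe [-23.7  49.2]
gold [-32.7  13.9] [-33.3   8. ]
```

Request:
{"fn": "jog_arm", "kwargs": {
  "motion": [
    [53, 0, 0, 0.0005, 0],
    [53, 0, 0, 0.001, 0],
    [53, 0, 0, 0.0015, 0],
    [53, 0, 0, 0.002, 0],
    [53, 0, 0, 0.002, 0],
    [53, 0, 0, 0.002, 0],
    [53, 0, 0, 0.002, 0],
    [53, 0, 0, 0.002, 0],
    [53, 0, 0, 0.002, 0],
    [53, 0, 0, 0.002, 0]
  ]
}}

```text
t: 13.37
ee_pos: [0.5893, -0.0759, 0.0422]
orientation: [0.997, 0.075, 0.004, 0.0]
wrist_force: [2.4, -0.0, 6.5]
gripper_width: 0.0457
```

Run:
```python
from h import *
go([.5876,-.0756,.046],8.6); print(get_obs()["wrist_torque"])
s=avg("side",3);crop(s,280,180,55,45,14,"pics/s12.png",1.6)
```

```text
now [ 0.5893 -0.0759  0.0422] yaw 8.63 F [ 2.39 -0.04  6.54] w 0.0457 t 13.37
 -> shift [-0.0016 -0.0005 -0.0038] dist 0.004 turn 0.005
[ 0.00819583 -0.27996486  0.01546585]
```

View pics/s12.png

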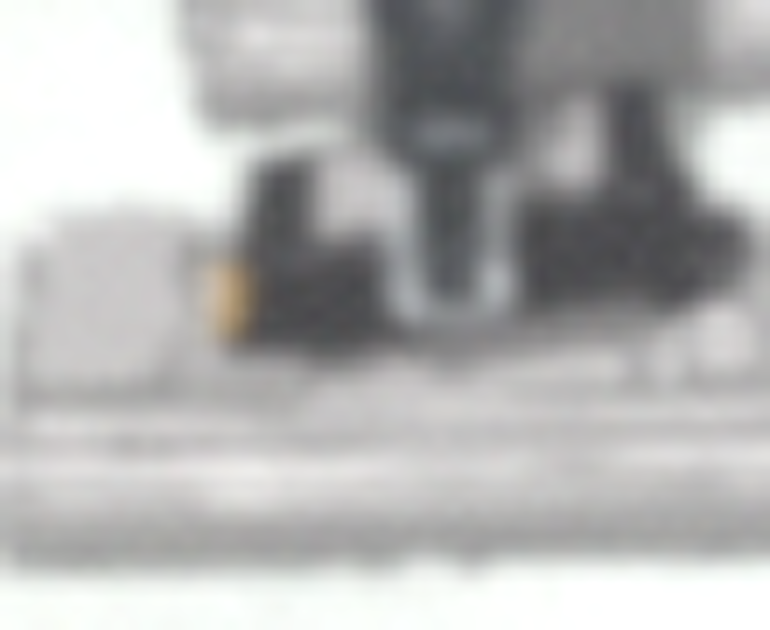

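Request:
{"fn": "jog_arm", "kwargs": {
  "motion": [
    [53, 0, 0, 0.0005, 0],
    [53, 0, 0, 0.001, 0],
    [53, 0, 0, 0.0015, 0],
    [53, 0, 0, 0.002, 0],
    [53, 0, 0, 0.002, 0],
    [53, 0, 0, 0.002, 0],
    [53, 0, 0, 0.002, 0],
    [53, 0, 0, 0.002, 0],
    [53, 0, 0, 0.002, 0],
    [53, 0, 0, 0.002, 0]
  ]
}}

```text
t: 14.35
ee_pos: [0.5894, -0.0758, 0.0413]
orientation: [0.997, 0.075, 0.004, 0.0]
wrist_force: [0.9, 0.5, 13.3]
gripper_width: 0.0453
```

Run:
```python
from h import *
go([.5876,-.0756,.046],8.6); print(get_obs()["wrist_torque"])
s=avg("side",3);crop(s,280,180,55,45,14,"pics/s13.png",1.6)
```

```text
now [ 0.5894 -0.0758  0.0413] yaw 8.63 F [ 0.9   0.46 13.35] w 0.0453 t 14.35
 -> shift [-0.0017 -0.0005 -0.0047] dist 0.005 turn 0.007
[0.05557128 0.00678363 0.03489222]
```

View pics/s13.png

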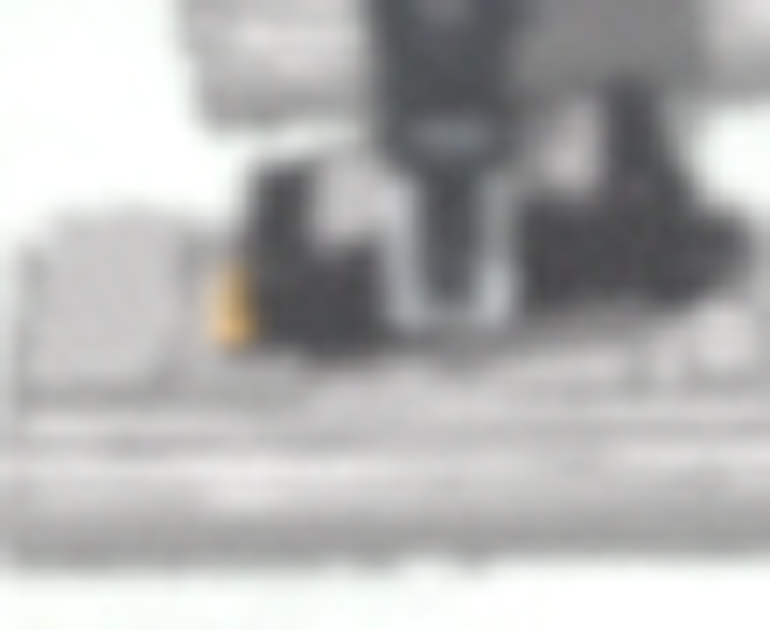

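Request:
{"fn": "jog_arm", "kwargs": {
  "motion": [
    [52, 0, 0, -0.001, 0],
    [52, 0, 0, -0.0015, 0],
    [52, 0.001, 0, -0.0015, 0],
    [52, 0.002, 0, -0.0015, 0],
    [52, 0.003, 0, -0.0015, 0],
    [52, 0.004, 0, -0.0015, 0],
    [52, 0.005, 0, -0.0015, 0],
    [52, 0.0055, 0, -0.0015, 0],
    [52, 0.0055, 0, -0.0015, 0],
    [52, 0.0055, 0, -0.0015, 0]
  ]
}}

```text
t: 15.33
ee_pos: [0.5915, -0.0756, 0.0414]
orientation: [0.997, 0.075, 0.001, 0.0]
wrist_force: [0.2, 0.0, 11.8]
gripper_width: 0.0451
```

Run:
```python
from h import *
go([.5876,-.0756,.046],8.6); o=get_obs();print(o["wrist_torque"], "trayx",(.5827-o["ee_pos"]@U3)*1e3,"lat",o["ee_pos"]@N3)
s=avg("side",3);crop(s,280,180,55,45,14,"pics/s14.png",1.6)
```

```text
now [ 0.5915 -0.0756  0.0414] yaw 8.59 F [ 0.21  0.02 11.81] w 0.0451 t 15.33
 -> shift [-0.0038 -0.0005 -0.0046] dist 0.006 turn -0.001
[-0.03949302  0.20147485 -0.00462066] trayx 9.183791646083739 lat -0.16315851487792316
```

View pics/s14.png

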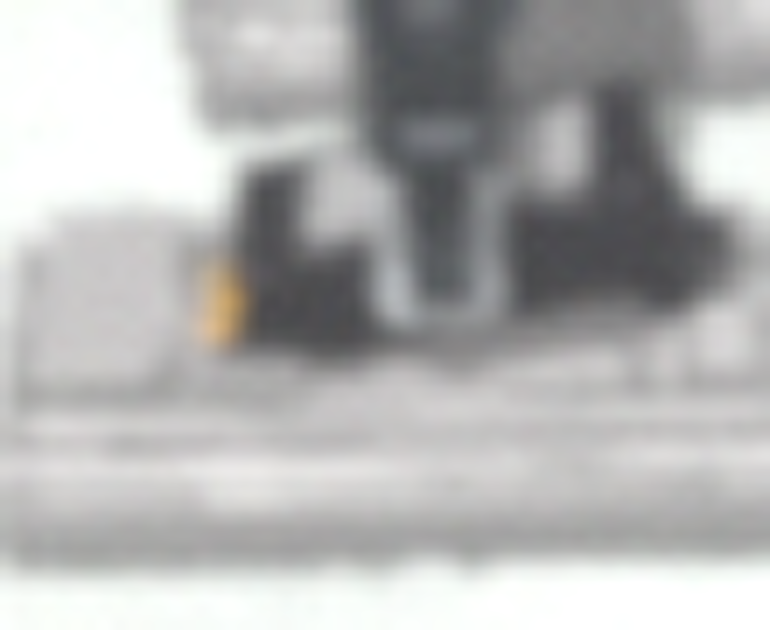

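Request:
{"fn": "jog_arm", "kwargs": {
  "motion": [
    [52, 0, 0, -0.0005, 0],
    [52, 0.001, 0, -0.001, 0],
    [52, 0.0015, 0, -0.001, 0],
    [52, 0.002, 0, -0.001, 0],
    [52, 0.0025, 0, -0.001, 0],
    [52, 0.003, 0, -0.001, 0],
    [52, 0.0035, 0, -0.001, 0],
    [52, 0.004, 0, -0.001, 0],
    [52, 0.004, 0, -0.001, 0],
    [52, 0.004, 0, -0.001, 0]
  ]
}}

```text
t: 16.32
ee_pos: [0.5931, -0.0752, 0.0415]
orientation: [0.997, 0.075, -0.001, 0.0]
wrist_force: [-2.8, -0.7, 11.5]
gripper_width: 0.0454
```

Run:
```python
from h import *
go([.5876,-.0756,.046],8.6); o=get_obs();print(o["wrist_torque"], "trayx",(.5827-o["ee_pos"]@U3)*1e3,"lat",o["ee_pos"]@N3)
s=avg("side",3);crop(s,280,180,55,45,14,"pics/s15.png",1.6)
```

```text
now [ 0.5931 -0.0752  0.0415] yaw 8.59 F [-2.78 -0.69 11.46] w 0.0454 t 16.32
 -> shift [-0.0055 -0.0005 -0.0045] dist 0.007 turn -0.001
[-0.19972357  0.40424595  0.01518597] trayx 7.556953886466933 lat -0.1630726377939989
```

View pics/s15.png

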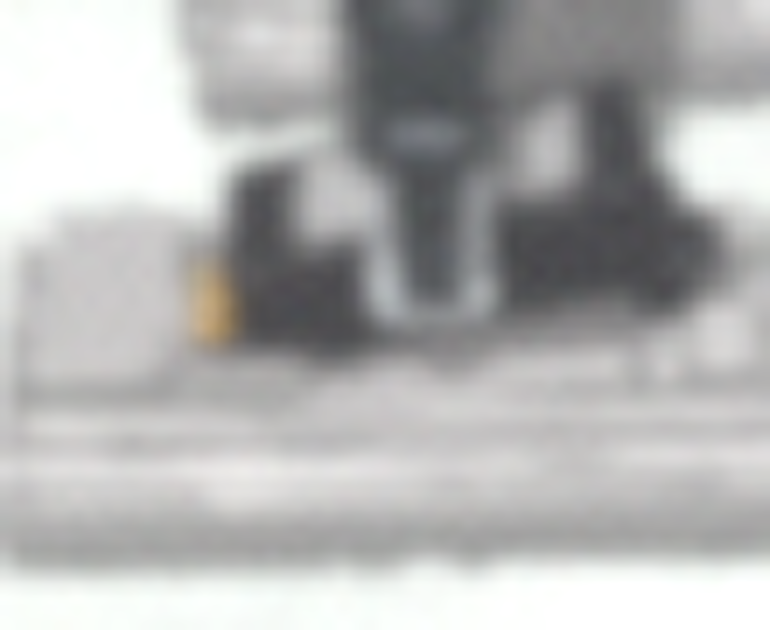

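Request:
{"fn": "jog_arm", "kwargs": {
  "motion": [
    [52, 0, 0, -0.0005, 0],
    [52, 0, 0, -0.001, 0],
    [52, 0, 0, -0.0015, 0],
    [52, 0, 0, -0.002, 0],
    [52, 0.001, 0, -0.002, 0],
    [52, 0.0015, 0, -0.002, 0],
    [52, 0.002, 0, -0.002, 0],
    [52, 0.0025, 0, -0.002, 0],
    [52, 0.003, 0, -0.002, 0],
    [52, 0.003, 0, -0.002, 0]
  ]
}}

```text
t: 17.3
ee_pos: [0.5973, -0.074, 0.0428]
orientation: [0.997, 0.075, -0.0, -0.0]
wrist_force: [-0.5, -0.3, -0.1]
gripper_width: 0.0452
```

Run:
```python
from h import *
go([.5876,-.0756,.046],8.6); o=get_obs();print(o["wrist_torque"], "trayx",(.5827-o["ee_pos"]@U3)*1e3,"lat",o["ee_pos"]@N3)
s=avg("side",3);crop(s,280,180,55,45,14,"pics/s16.png",1.6)
```

```text
now [ 0.5973 -0.074   0.0428] yaw 8.62 F [-0.53 -0.33 -0.14] w 0.0452 t 17.30
 -> shift [-0.0099  0.0002 -0.0032] dist 0.010 turn 0.004
[ 0.00654569 -0.02553142  0.01196388] trayx 3.133354694631274 lat -0.16246282879987803
```

View pics/s16.png

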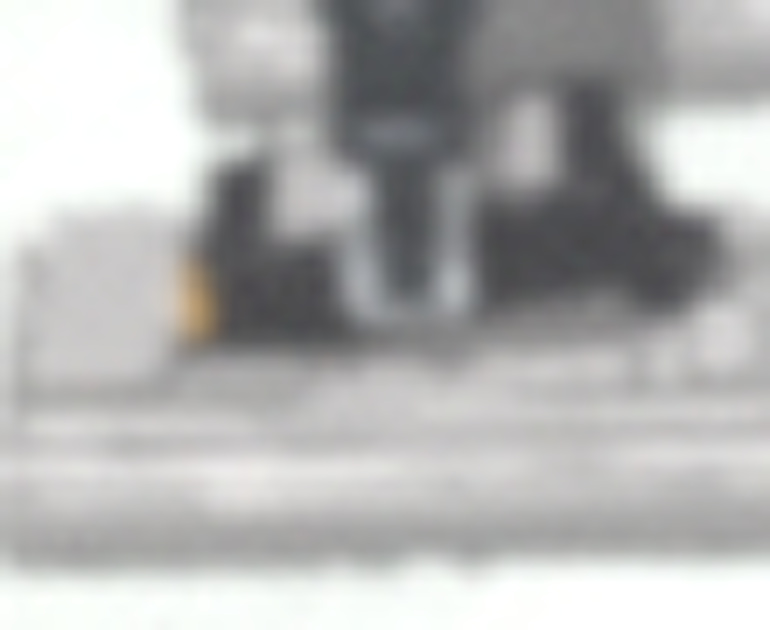

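Request:
{"fn": "jog_arm", "kwargs": {
  "motion": [
    [52, 0.0005, 0, 0.0005, 0],
    [52, 0.001, 0, 0.001, 0],
    [52, 0.0015, 0, 0.001, 0],
    [52, 0.002, 0, 0.0012, 0],
    [52, 0.0025, 0, 0.0014, 0],
    [52, 0.003, 0, 0.0016, 0],
    [52, 0.0035, 0, 0.0018, 0],
    [52, 0.0035, 0, 0.002, 0],
    [52, 0.0035, 0, 0.002, 0],
    [52, 0.0035, 0, 0.002, 0]
  ]
}}

```text
t: 18.28
ee_pos: [0.5999, -0.0737, 0.0411]
orientation: [0.997, 0.075, -0.001, 0.0]
wrist_force: [-3.5, -0.3, 4.9]
gripper_width: 0.0451
```

Run:
```python
from h import *
go([.5876,-.0756,.046],8.6); o=get_obs();print(o["wrist_torque"], "trayx",(.5827-o["ee_pos"]@U3)*1e3,"lat",o["ee_pos"]@N3)
s=avg("side",3);crop(s,280,180,55,45,14,"pics/s17.png",1.6)
```

```text
now [ 0.5999 -0.0737  0.0411] yaw 8.60 F [-3.55 -0.29  4.95] w 0.0451 t 18.28
 -> shift [-0.0124  0.     -0.0048] dist 0.013 turn -0.0
[-0.03615127  0.62857134 -0.0188831 ] trayx 0.5855853561347324 lat -0.1626137907123069
```

View pics/s17.png

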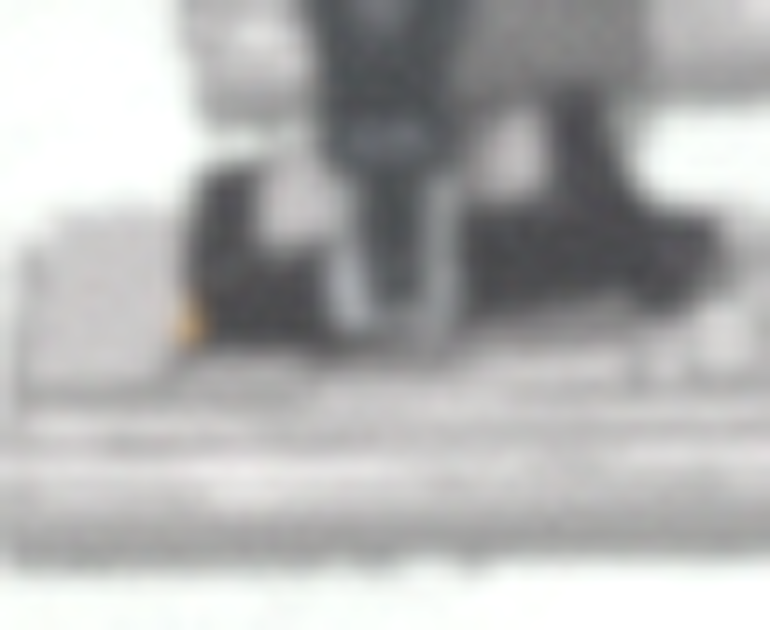

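Request:
{"fn": "jog_arm", "kwargs": {
  "motion": [
    [52, 0.001, 0, 0.0005, 0],
    [52, 0.0015, 0, 0.001, 0],
    [52, 0.002, 0, 0.0013, 0],
    [52.5, 0.002, 0, 0.0016, 0],
    [52.5, 0.002, 0, 0.002, 0],
    [52.5, 0.002, 0, 0.0023, 0],
    [52.5, 0.002, 0, 0.0026, 0],
    [52.5, 0.002, 0, 0.003, 0],
    [52.5, 0.002, 0, 0.003, 0],
    [52.5, 0.002, 0, 0.003, 0]
  ]
}}

```text
t: 19.27
ee_pos: [0.6, -0.0739, 0.0392]
orientation: [0.997, 0.075, -0.003, 0.0]
wrist_force: [-9.8, -0.6, 17.3]
gripper_width: 0.0452
```

Run:
```python
from h import *
go([.5876,-.0756,.046],8.6); o=get_obs();print(o["wrist_torque"], "trayx",(.5827-o["ee_pos"]@U3)*1e3,"lat",o["ee_pos"]@N3)
s=avg("side",3);crop(s,280,180,55,45,14,"pics/s18.png",1.6)
```

```text
now [ 0.6    -0.0739  0.0392] yaw 8.58 F [-9.75 -0.6  17.34] w 0.0452 t 19.27
 -> shift [-0.0125 -0.0001 -0.0067] dist 0.014 turn -0.004
[0.05744582 1.57018802 0.03545651] trayx 0.5018990366957299 lat -0.16274296590753295
```

View pics/s18.png

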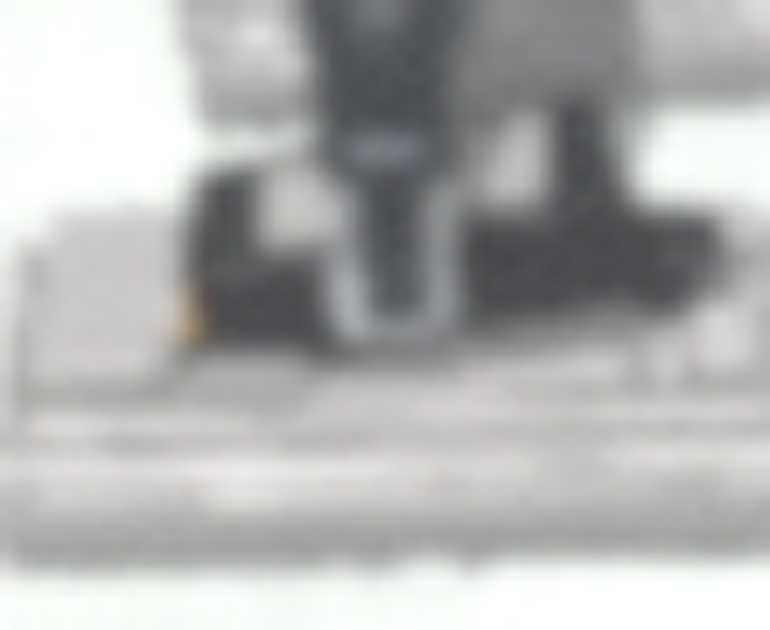

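Request:
{"fn": "jog_arm", "kwargs": {
  "motion": [
    [52.5, -0.001, 0, -0.001, 0],
    [52.5, -0.0015, 0, -0.002, 0],
    [52.5, -0.0015, 0, -0.002, 0],
    [52.5, -0.0015, 0, -0.002, 0],
    [53, -0.0015, 0, -0.002, 0],
    [53, -0.0015, 0, -0.002, 0],
    [54, -0.0015, 0, -0.002, 0],
    [54, -0.0015, 0, -0.002, 0],
    [54, -0.0015, 0, -0.002, 0],
    [54, -0.0015, 0, -0.002, 0]
  ]
}}

```text
t: 20.25
ee_pos: [0.6029, -0.0733, 0.04]
orientation: [0.997, 0.075, 0.001, 0.0]
wrist_force: [-0.7, 0.4, 0.2]
gripper_width: 0.0461
```

Run:
```python
from h import *
go([.5876,-.0756,.046],8.6); o=get_obs();print(o["wrist_torque"], "trayx",(.5827-o["ee_pos"]@U3)*1e3,"lat",o["ee_pos"]@N3)
s=avg("side",3);crop(s,280,180,55,45,14,"pics/s19.png",1.6)
```

```text
now [ 0.6029 -0.0733  0.04  ] yaw 8.63 F [-0.67  0.38  0.16] w 0.0461 t 20.25
 -> shift [-0.0154 -0.     -0.006 ] dist 0.017 turn 0.005
[-0.09678729 -0.04988369  0.0379514 ] trayx -2.421654837768128 lat -0.162628559540475
```

View pics/s19.png

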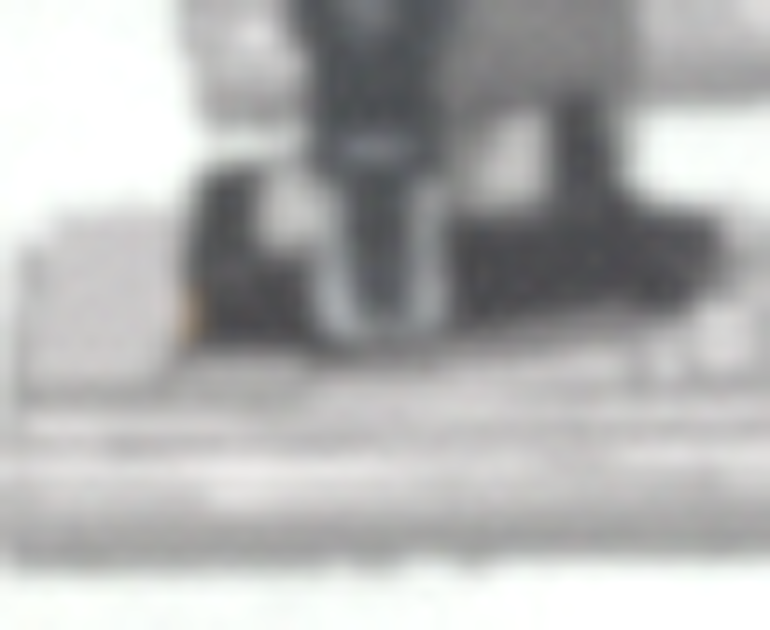

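Request:
{"fn": "jog_arm", "kwargs": {
  "motion": [
    [58, 0, 0, 0, 0],
    [64, 0, 0, 0, 0],
    [68, 0, 0, 0, 0],
    [68, 0, 0, -0.005, 0],
    [68, 0, 0, -0.015, 0],
    [68, 0, 0, -0.03, 0],
    [68, 0, 0, -0.045, 0],
    [68, -0.01, 0, -0.06, 0],
    [40, -0.03, 0, -0.06, 0],
    [0, -0.05, 0, -0.06, 0]
  ]
}}

```text
t: 21.23
ee_pos: [0.5533, -0.081, 0.1021]
orientation: [0.997, 0.075, 0.002, 0.0]
wrist_force: [-0.3, -0.2, -0.6]
gripper_width: 0.035
```

Run:
```python
from h import *
go([.5876,-.0756,.046],8.6)
s=avg("side",3);crop(s,280,180,55,45,14,"pics/s20.png",1.6)
c=avg("top",2);crop(c,290,145,70,90,8,"pics/t20.png",1.8)
```

```text
now [ 0.5533 -0.081   0.1021] yaw 8.63 F [-0.26 -0.22 -0.55] w 0.0350 t 21.23
 -> shift [ 0.0345 -0.0002  0.0563] dist 0.066 turn 0.007
```

View pics/s20.png

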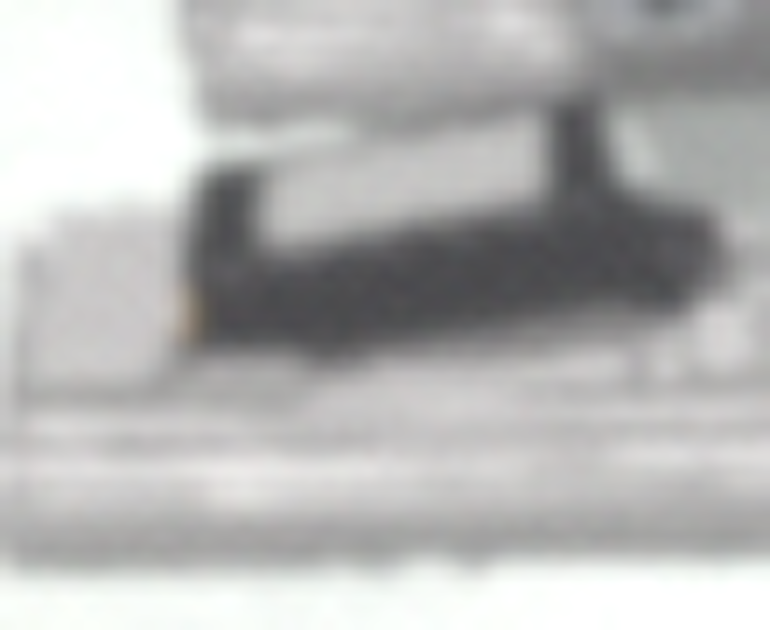

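View pics/t20.png

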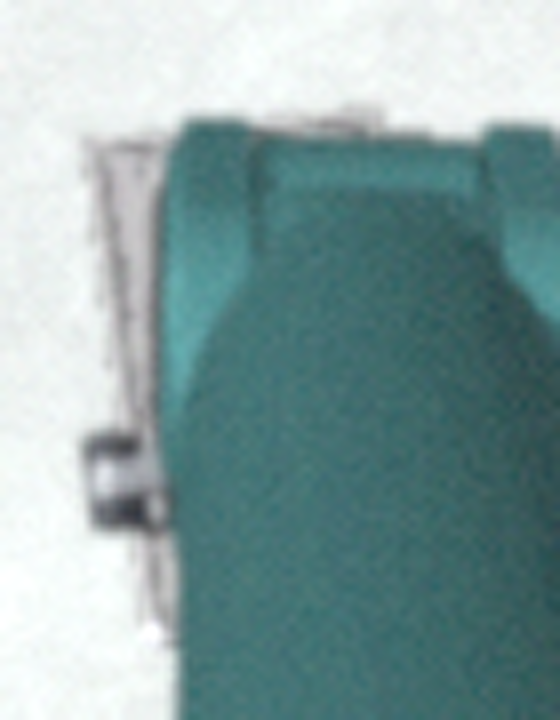

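Run:
```python
from h import *
go([.5757,-.0774,.075],8.6)
```

```text
now [ 0.5529 -0.0809  0.1007] yaw 8.61 F [ 0.51  0.08 -0.14] w 0.0003 t 21.48
 -> shift [ 0.023  -0.0001  0.0257] dist 0.035 turn 0.001
```

Request:
{"fn": "jog_arm", "kwargs": {
  "motion": [
    [0, 0.01, 0, 0.005, 0],
    [0, 0.023, 0, 0.015, 0],
    [0, 0.023, 0, 0.022, 0],
    [0, 0.023, 0, 0.026, 0],
    [0, 0.023, 0, 0.026, 0],
    [0, 0.023, 0, 0.027, 0],
    [0, 0.023, 0, 0.028, 0],
    [0, 0.023, 0, 0.029, 0],
    [0, 0.023, 0, 0.03, 0],
    [0, 0.023, 0, 0.03, 0]
  ]
}}

```text
t: 22.32
ee_pos: [0.5743, -0.0776, 0.07]
orientation: [0.997, 0.075, -0.0, 0.0]
wrist_force: [-0.2, 0.1, 0.7]
gripper_width: -0.0001
```

Run:
```python
from h import *
go([.5757,-.0774,.068],8.6)
s=avg("side",3);crop(s,280,165,55,55,12,"pics/s21.png",1.6)
```

```text
now [ 0.5743 -0.0776  0.07  ] yaw 8.60 F [-0.23  0.07  0.65] w -0.0001 t 22.32
 -> shift [0.0014 0.     0.002 ] dist 0.002 turn 0.0
```

View pics/s21.png

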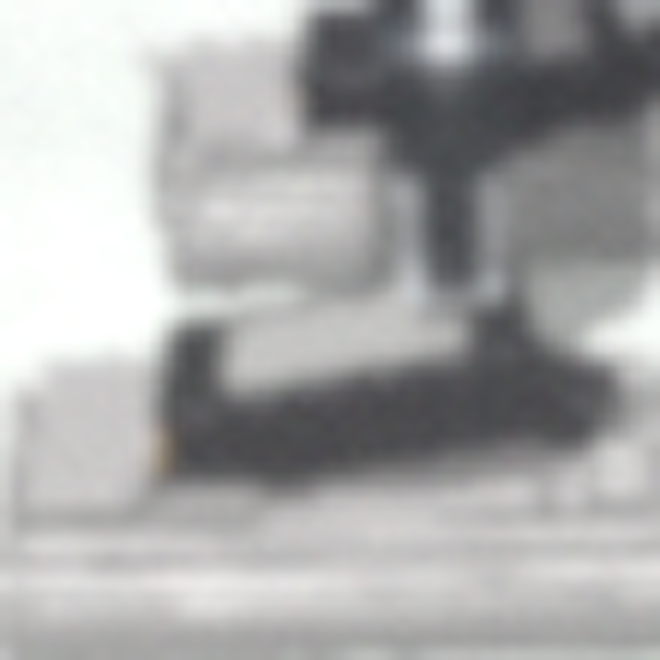

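Request:
{"fn": "jog_arm", "kwargs": {
  "motion": [
    [0, 0, 0, 0.0005, 0],
    [0, 0, 0, 0.001, 0],
    [0, 0, 0, 0.0015, 0],
    [0, 0, 0, 0.002, 0],
    [0, 0, 0, 0.0025, 0],
    [0, 0, 0, 0.003, 0],
    [0, 0, 0, 0.0035, 0],
    [0, 0, 0, 0.004, 0],
    [0, 0, 0, 0.0045, 0],
    [0, 0, 0, 0.005, 0]
  ]
}}

```text
t: 23.3
ee_pos: [0.5742, -0.0776, 0.0651]
orientation: [0.997, 0.075, -0.0, 0.0]
wrist_force: [-1.2, -0.7, 4.3]
gripper_width: -0.0
```

Request:
{"fn": "jog_arm", "kwargs": {
  "motion": [
    [0, 0, 0, 0.0003, 0],
    [0, 0, 0, 0.0006, 0],
    [0, 0, 0, 0.0009, 0],
    [0, 0, 0, 0.0012, 0],
    [0, 0, 0, 0.0015, 0],
    [0, 0, 0, 0.0018, 0],
    [0, 0, 0, 0.0021, 0],
    [0, 0, 0, 0.0024, 0],
    [0, 0, 0, 0.0027, 0],
    [0, 0, 0, 0.003, 0]
  ]
}}

```text
t: 24.13
ee_pos: [0.5743, -0.0776, 0.0619]
orientation: [0.997, 0.075, -0.0, 0.0]
wrist_force: [-2.0, -0.7, 5.0]
gripper_width: 0.0002
```

Run:
```python
from h import *
go([.5757,-.0774,.068],8.6)
s=avg("side",3);crop(s,280,165,55,55,12,"pics/s22.png",1.6)
```

```text
now [ 0.5743 -0.0776  0.0619] yaw 8.61 F [-2.01 -0.68  5.02] w 0.0002 t 24.13
 -> shift [ 0.0015  0.     -0.0061] dist 0.006 turn 0.002
```

View pics/s22.png

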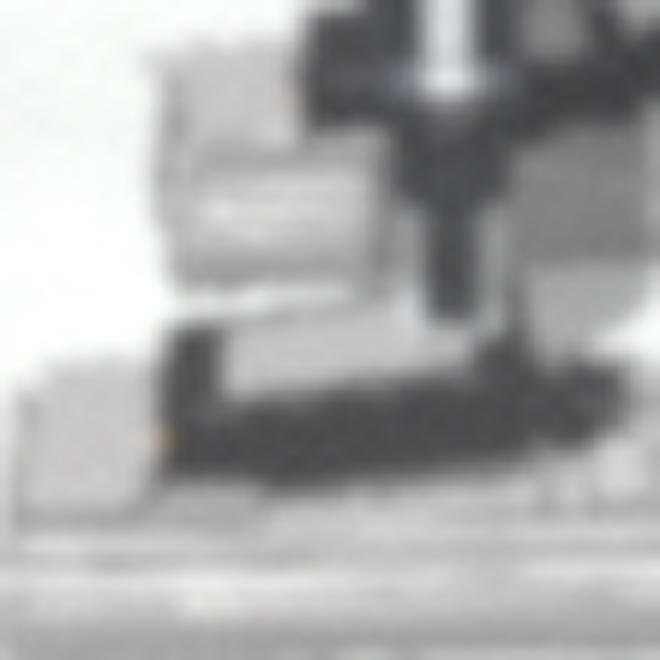

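Request:
{"fn": "jog_arm", "kwargs": {
  "motion": [
    [0, 0, 0, 0.0004, 0],
    [0, 0.0002, 0, 0.0008, 0],
    [0, 0.0004, 0, 0.0012, 0],
    [0, 0.0006, 0, 0.0016, 0],
    [0, 0.0008, 0, 0.002, 0],
    [0, 0.001, 0, 0.0024, 0],
    [0, 0.0012, 0, 0.0028, 0],
    [0, 0.0014, 0, 0.0032, 0],
    [0, 0.0016, 0, 0.0036, 0],
    [0, 0.0018, 0, 0.004, 0]
  ]
}}

```text
t: 25.12
ee_pos: [0.5761, -0.0773, 0.0581]
orientation: [0.997, 0.075, -0.0, 0.0]
wrist_force: [-3.9, -0.2, 8.3]
gripper_width: -0.0001
```

Run:
```python
from h import *
go([.5757,-.0774,.068],8.6)
s=avg("side",3);crop(s,280,165,55,55,12,"pics/s23.png",1.6)
```

```text
now [ 0.5761 -0.0773  0.0581] yaw 8.61 F [-3.85 -0.17  8.27] w -0.0001 t 25.12
 -> shift [-0.0004  0.     -0.0099] dist 0.010 turn 0.001
```

View pics/s23.png

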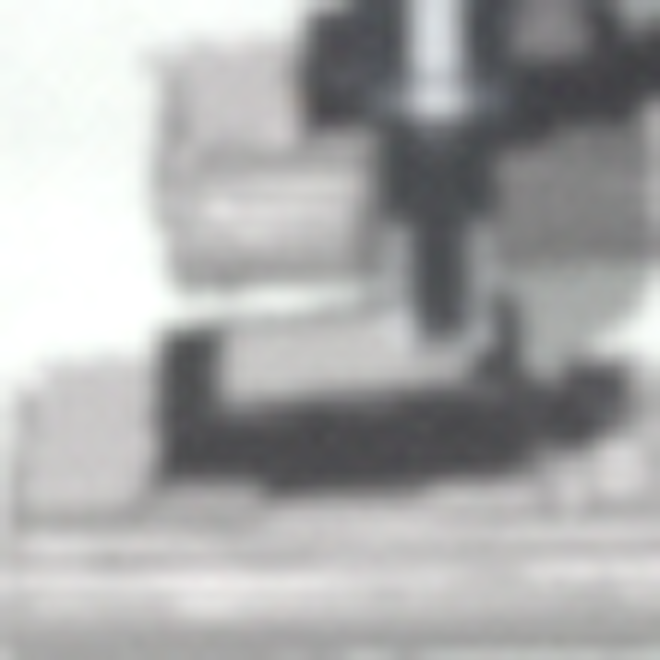

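Request:
{"fn": "jog_arm", "kwargs": {
  "motion": [
    [0, 0.0002, 0, 0.0004, 0],
    [0, 0.0004, 0, 0.0008, 0],
    [0, 0.0006, 0, 0.0012, 0],
    [0, 0.0008, 0, 0.0016, 0],
    [0, 0.001, 0, 0.002, 0],
    [0, 0.001, 0, 0.0024, 0],
    [0, 0.001, 0, 0.0028, 0],
    [0, 0.001, 0, 0.0032, 0],
    [0, 0.001, 0, 0.0036, 0],
    [0, 0.001, 0, 0.004, 0]
  ]
}}

```text
t: 26.1
ee_pos: [0.577, -0.0772, 0.0538]
orientation: [0.997, 0.075, -0.0, 0.0]
wrist_force: [-0.8, 0.2, 1.3]
gripper_width: -0.0001
```

Run:
```python
from h import *
go([.5757,-.0774,.068],8.6)
s=avg("side",3);crop(s,280,165,55,55,12,"pics/s24.png",1.6)
```

```text
now [ 0.577  -0.0772  0.0538] yaw 8.61 F [-0.76  0.21  1.27] w -0.0001 t 26.10
 -> shift [-0.0013  0.     -0.0142] dist 0.014 turn 0.001
```

View pics/s24.png

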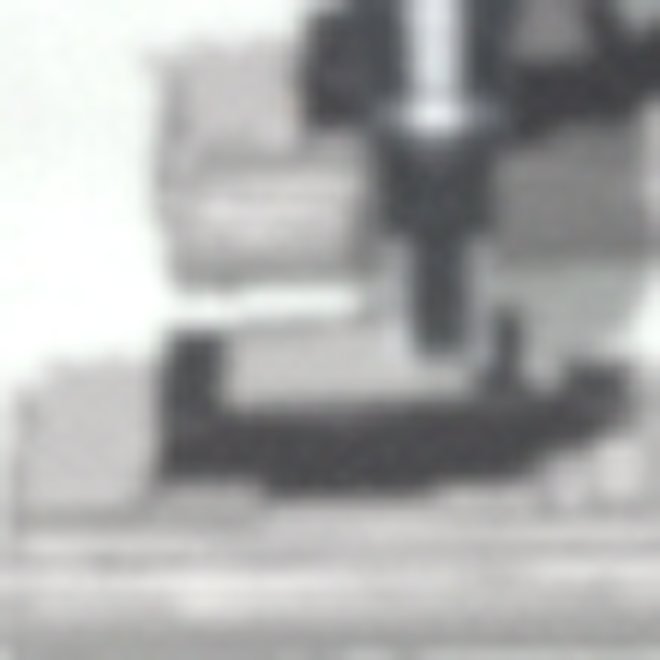

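Request:
{"fn": "jog_arm", "kwargs": {
  "motion": [
    [0, 0, 0, 0.0005, 0],
    [0, 0, 0, 0.001, 0],
    [0, 0, 0, 0.0014, 0],
    [0, 0, 0, 0.0018, 0],
    [0, 0, 0, 0.0022, 0],
    [0, 0, 0, 0.0026, 0],
    [0, 0, 0, 0.003, 0],
    [0, 0, 0, 0.0034, 0],
    [0, 0, 0, 0.0037, 0],
    [0, 0, 0, 0.004, 0]
  ]
}}

```text
t: 27.08
ee_pos: [0.5778, -0.077, 0.0501]
orientation: [0.997, 0.075, 0.0, -0.0]
wrist_force: [-0.0, -0.1, 4.1]
gripper_width: -0.0001
```

Run:
```python
from h import *
go([.5757,-.0774,.068],8.6)
s=avg("side",3);crop(s,280,165,55,55,12,"pics/s25.png",1.6)
```

```text
now [ 0.5778 -0.077   0.0501] yaw 8.61 F [-0.04 -0.15  4.06] w -0.0001 t 27.08
 -> shift [-0.0021  0.0001 -0.0179] dist 0.018 turn 0.003
```

View pics/s25.png

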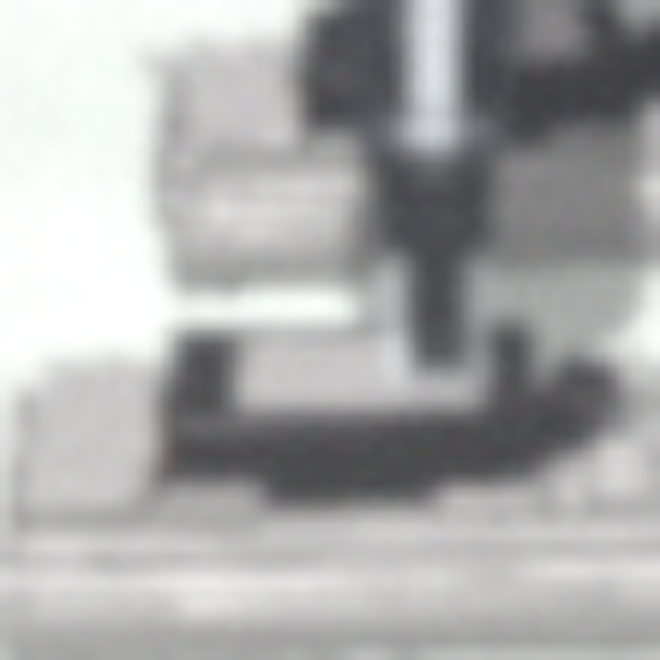

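Request:
{"fn": "jog_arm", "kwargs": {
  "motion": [
    [0, 0, 0, 0.0003, 0],
    [0, 0, 0, 0.0006, 0],
    [0, 0, 0, 0.0009, 0],
    [0, 0, 0, 0.0012, 0],
    [0, 0, 0, 0.0015, 0],
    [0, 0, 0, 0.0018, 0],
    [0, 0, 0, 0.002, 0],
    [0, 0, 0, 0.002, 0],
    [0, 0, 0, 0.002, 0],
    [0, 0, 0, 0.002, 0]
  ]
}}

```text
t: 28.07
ee_pos: [0.5777, -0.077, 0.0499]
orientation: [0.997, 0.075, 0.001, 0.0]
wrist_force: [-3.3, 1.0, 15.8]
gripper_width: 0.0
```

Request:
{"fn": "jog_arm", "kwargs": {
  "motion": [
    [0, 0, 0, -0.003, 0],
    [0, 0, 0, -0.01, 0],
    [0, 0, 0, -0.03, 0],
    [0, 0, 0, -0.06, 0],
    [0, 0, 0, -0.09, 0],
    [0, -0.03, 0, -0.12, 0],
    [0, -0.06, 0.03, -0.15, 0],
    [0, -0.06, 0.07, -0.15, 0],
    [0, -0.06, 0.11, -0.15, 0],
    [0, -0.06, 0.15, -0.15, 0]
  ]
}}

```text
t: 28.9
ee_pos: [0.5397, -0.2338, 0.1994]
orientation: [0.997, 0.076, 0.001, 0.0]
wrist_force: [0.2, 0.2, -0.6]
gripper_width: -0.0002
```

Request:
{"fn": "jog_arm", "kwargs": {
  "motion": [
    [0, 0, 0.04, 0, 0],
    [0, 0, 0.08, 0, 0],
    [0, 0, 0.12, 0, 0],
    [0, 0, 0.15, 0, 0],
    [0, 0, 0.15, 0, 0],
    [0, 0, 0.15, 0, 0],
    [0, 0, 0.15, 0, 0],
    [0, 0, 0.15, 0, 0],
    [0, 0, 0.15, 0, 0],
    [0, 0, 0.15, 0, 0]
  ]
}}

```text
t: 29.73
ee_pos: [0.5629, -0.379, 0.198]
orientation: [0.997, 0.076, -0.0, -0.0]
wrist_force: [0.5, -0.0, 0.0]
gripper_width: 0.0002
```

Run:
```python
from h import *
go([.5757,-.0774,.068],8.6)
s=avg("side",4);crop(s,270,155,80,70,9,"pics/s26.png",1.6)
c=avg("top",4);crop(c,290,150,140,90,5,"pics/t26.png",1.6)
cv2.imwrite("pics/t27.png",c["img"][:,:,::-1].astype(np.uint8))
```

```text
now [ 0.5629 -0.379   0.198 ] yaw 8.74 F [ 0.53 -0.    0.02] w 0.0002 t 29.73
 -> shift [ 0.0585 -0.296   0.1302] dist 0.329 turn 0.029
```

View pics/s26.png

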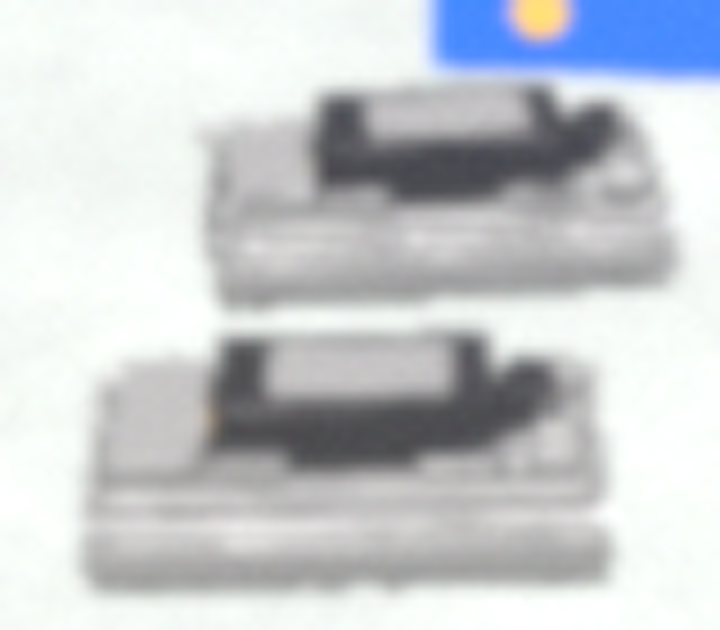

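View pics/t26.png

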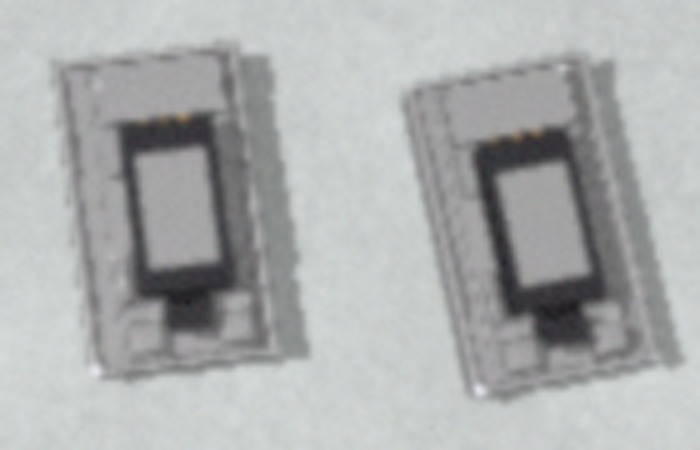

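View pics/t27.png

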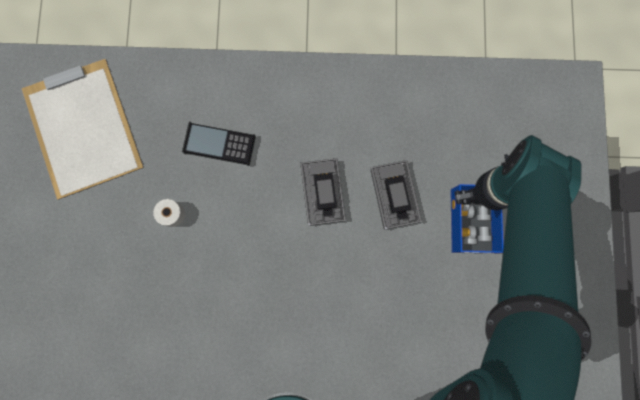

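Run:
```python
from h import *
import pickle
c0,_=pickle.load(open("c0.pkl","rb")); c=avg("top",4)
def T2(x,y): return (295+(x+.5)/10-.5,180+(y+.5)/10-.5)
for k in(c0,c):
    a,b,r,n=edge(k,T2(300,360),T2(370,355),1,1.5); m=(ray(k,*a,.047)+ray(k,*b,.047))/2; print("latch rear along",(m@U3).round(4),round(r,2),n)
def t(x,y): return (290+(x+.5)/5-.5,150+(y+.5)/5-.5)
W,e,C=q4(c,[(t(138,154),t(200,148),1),(t(210,155),t(217,258),1),(t(212,267),t(150,272),1),(t(142,260),t(135,162),1)],.050)
m=W.mean(0);print(e,"label len",np.linalg.norm(W-np.roll(W,-1,0),axis=1).round(4),"trayx %.1f lat %.4f"%((.5827-m@U3)*1e3,m@N3))
o=get_obs();print(o["t"],o["qvel"].round(3))
```

```text
latch rear along 0.5182 0.1 40
latch rear along 0.5183 0.09 29
[(np.float64(0.06), np.int64(40)), (np.float64(0.06), np.int64(40)), (np.float64(0.04), np.int64(40)), (np.float64(0.05), np.int64(40))] label len [0.057  0.0346 0.057  0.0347] trayx 3.9 lat -0.1632
30.3333 [ 0.     0.001 -0.002  0.001  0.001  0.001 -0.001]
```

```bash
python3 -c "
from workcell import job_done; print(job_done())"
```

```text
the job is handed in; nothing more can be done
None
```

The battery pack is docked in the empty charger, and I handed the job in with the arm clear of everything.

**What I did:** I gripped the pack by its sides and lowered its heel onto the top of the latch. It then turned in a loosened grip to roughly 12 degrees, toe down. I slid the tongue under the hood, let go, and pressed the heel down with closed fingertips until the pack lay flat.

**Last checks:**
- **Seating:** The fingertips stopped at 49.9 mm, against 50 mm expected for a flat pack. The side and top views match the neighbouring docked pack.
- **Latch:** Its rear edge is back where it started, to within 0.1 mm.
- **Position:** The pack sits about where a docked one should, and 0.6 mm sideways from my estimate of the tray centre.
- **Bystanders:** The roll, terminal and bin look unmoved in the final top picture; I compared them by eye only.
- **Time:** The whole job took about 30 s.

**Less clean:**
- **Rocking down in the grip:** My first try at this stalled at about 20 N (17 N vertical, 10 N lengthways), so I backed off and finished with the fingertips.
- **Final push:** The last seating press read about 16 N. Force was only read at the end of each move, so short peaks between readings were not seen.
- **Hood edge:** The side and top views disagreed by 2 to 5 mm on where it lies along the charger, which did not affect the fit.

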